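# Unpack round-bottomed bud vases from a tight gift box

### The arm

A 7-joint arm with a two-finger parallel gripper is mounted at the origin on the work surface. World frame = base frame: x ahead of the robot, y to its left, z up, the work surface at z = 0. Lengths are in m, angles in rad, forces in N, time in s.
With the tool pointing down it reaches from about 0.4 to 0.875 m from the base axis. Payload 6.5 kg.
Tool frame: the origin (TCP) lies at the very end of the fingers, on their centre line; the grasp point (between the pads) lies 19 mm behind it (ctrl.grip_point_offset is the distance from the TCP to the grasp point, in m); y points along the fingers, x is the direction in which the jaws open and shut, and the axes are right-handed (so a half turn about y gives the same grasp; the last joint's range is limited). The gripper opens to 88 mm and grips with 3 to 60 N. Pads are 18 mm wide; open, the fingers measure 123 mm over their backs; the gripper's body (75 mm by 187 mm) begins 45 mm behind the grasp point.
Start: joints at [1.249, 0.536, -0.004, 1.538, 0.003, 1.067, -0.071], TCP at [0.164, -0.629, 0.239] pointing down, gripper open.
Joint ranges: [-2.7, 2.7], [-0.37, 2.16], [-1.27, 1.26], [0.24, 2.4], [-1.31, 4.45], [0.19, 1.91], [-2.76, 2.76]. Speed limits (rad/s): [2.39, 2.39, 3.14, 3.14, 3.14, 3.14, 3.14].

### API

Orientations are given as a rotation vector (axis times angle).
In Python, from bench import ctrl, camera, camera_model, finder gives the robot as it stands.
- The arm moves only by the tool apply_moves, never from a script. Its argument "motion" is a list of rows, each a list of 3 entries, a list of its own where there are three numbers: the gripper's target within -1 to 1 (fully open at 1, half-way at 0, shut at -1), then the shift along the tool's x, y, z in units of 25 mm (1.0 is 25 mm), then the turn about the tool's y in units of 5 degrees (1.0 is 5 degrees). A call has 1 to 20 rows; each row shifts and turns the commanded pose from where the row before left it, along the tool's axes as they then stand; what a row does not reach is not made up. A row lasts 1/12 s, in which the tool goes at most 41.7 mm and 7.16 degrees, less where a joint would pass 70% of its speed; a pose out of reach is approached as far as the arm can. A call is refused whole if a number of a shift passes 1 or a number of a turn 1, either way. A call with a gripper value outside its range is refused whole. The fingers move at their own pace and stop on an object; "grip_force" is the grip in N (left out, the last holds). Time passes only in rows, so rows that do not move let the fingers close. It gives the time, the measured TCP pose, the force and the opening at its end, in the units of the state.
- ctrl.state(): the state, without advancing time (a new reading comes with each control period).
- camera(name): name is "scene" or "top" or "wrist"; returns the picture (384x512x3 uint8, blue, green, red); there is no depth.
- camera_model(name): a dict with "vfov" (degrees; the focal length in pixels is half the picture's height over the tangent of half this angle, whatever the lens; pixels are square), "cx", "cy" (the principal point, pixels), "k1" (the pictures are not rectified: a ray, as slopes to the right and down, at radius r is drawn at 1 + k1 r^2 times it, then the intrinsics apply), "rvec" (rotation vector, rad) and "tvec" (3), from world to camera coordinates, as OpenCV has them. Camera axes: x right, y down, z forward; pixel columns grow to the right and rows downward; lengths in m; the calibration is good to about 2 mm. A picture is of the moment at which its call begins: read the wrist's pose just before it. camera_model takes no time and is no camera call; for the wrist camera it gives the pose at the moment of the call.
- ctrl.close_job(): hands the job in, once; it reports no verdict.
Trained networks look in the newest picture that a camera, given by its name, has taken for a name from the list of things; names that differ only in an ending like _2 or _b are one class to them, and where a whole thing is asked for, a point or a joint stands for the part that bears it (a point fixed in the world has none). Each returns a list of dicts, best first, with "conf" (0 to 1); they miss things now and then, are a little off and sometimes report something else, mostly with a low value. They report only what shows in the picture. A call takes as long as a camera call. They do not tell look-alikes from the thing itself.
- finder.masks_of(camera, name): "mask" (384x512 bool, what is visible of it).
- finder.spot_point(camera, name): "at" ([x, y, z] in m, in world coordinates, good to about 4 mm: a listed point, or the origin of a listed thing).
The state is a dict: "clock": time; "qpos": joint angles; "joint_vel": joint speeds; "tau": joint torques, N m; "eef_pos": TCP position; "eef_rot": TCP orientation; "contact_force": force on the tool from outside, world axes, zero at the start; "wrist_torque": the same for the moment, N m; "opening": finger opening in m.
Only numpy, scipy, OpenCV 4.12 (cv2) and the standard library are available. Lean on these libraries where they do the work, as an engineer would, in place of code of your own. Each camera call takes 0.05 s, during which the arm holds its last target.

### The job

The gift box holds some round-bottomed bud vases under its tight, deep lid: turn both catches right over the box's foot to hold it down, draw the lid straight up and off, and set it the right way up in the middle of the blue mat. Stand every vase upright in a brass ring of its own on the display stand, and leave both catches turned back parked clear of the empty box, which stays on its board. Do not disturb the jar, brush, peg holder or baskets.

Things in the scene. Friction and masses are not known exactly. Their poses are not given: they have to be found in the camera images.
- board: Wooden hold-down board fixed to the table, 180 (x) x 230 (y) x 12 mm, with a low 6 mm rim that keeps the box foot from sliding (2 mm play). Origin: centre of its underside on the table; z up, x and y along its sides. The catches stand at its +y (a) and -y (b) ends.
- catch_a (a joint): Steel turn catch at the board's +y end, stays where left (drag about 1.3 N at its peg). 0 = parked: nose along the board's +x, tail with the yellow peg along -x, clear of the box foot (fully clear below 0.3 rad). Grows clockwise seen from above to its stop at 1.6; at 1.57 rad the nose points to the box, 2 mm over its foot, which then cannot rise, and the tail points to +y.
- catch_b (a joint): The same catch at the board's -y end (point pivot_b), turned half round: at 0 nose along the board's -x and tail along +x; also closes clockwise seen from above, nose towards the board's +y at 1.57 rad.
- pivot_a (a point): Pivot axis (vertical) of catch a, in the board's frame at (0, 94, 20) mm. The catch is a flat bar 14 mm wide and 5 mm thick, its underside 20 mm over the table; its nose reaches 28 mm from the pivot, its tail 46 mm.
- pivot_b (a point): Pivot axis of catch b, in the board's frame at (0, -94, 20) mm.
- peg_a (a point): Top centre of the yellow upright peg of catch a: 12 mm diameter, 60 mm tall, its top 85 mm over the table, 40 mm from the pivot axis.
- peg_b (a point): Top centre of the yellow upright peg of catch b, same sizes.
- box: Loose base of the red gift box, 0.4 kg: foot 156 x 156 x 6 mm, walls 114 x 114 mm outside, 3 mm thick, up to 50 mm above the underside; open on top, with four moulded cups (2 x 2, centres at +-27 mm in x and y) holding the vases, whose lowest points are 12 mm above the underside. Origin: centre of the underside, 12 mm over the table on the board; z up.
- lid: Deep lid, 0.16 kg, 124 x 124 mm outside, 118 inside, 90 high, brass knob on top: 22 mm thick, 36 tall. Origin: centre of its open lower edge; z up through the knob. Closed, its edge stands on the foot, 6 mm above the box's underside. Tight: sprung pads drag 7 to 12 N for the first 40 mm, so an unheld box comes up with it.
- knob (a point): Centre of the top face of the lid's knob, 126 mm above the lid's lower edge.
- mat: Blue felt mat fixed on the table, 180 x 180 x 3 mm; origin: centre of its underside (its top is 3 mm higher).
- rack: Dark wood display stand fixed on the table, 150 x 150 x 10 mm, carrying four brass rings (2 x 2, centres at +-36 mm in x and y), each 42 mm outside, 30 mm inside, 16 mm tall. Origin: centre of its underside.
- ring1 (a point): On the axis of brass ring 1, at the spot where the lowest point of a seated vase comes to rest (19 mm over the table, 7 mm below the ring's rim). Any vase may go in any ring.
- ring2 (a point): On the axis of brass ring 2, at the spot where the lowest point of a seated vase comes to rest (19 mm over the table, 7 mm below the ring's rim). Any vase may go in any ring.
- ring3 (a point): On the axis of brass ring 3, at the spot where the lowest point of a seated vase comes to rest (19 mm over the table, 7 mm below the ring's rim). Any vase may go in any ring.
- ring4 (a point): On the axis of brass ring 4, at the spot where the lowest point of a seated vase comes to rest (19 mm over the table, 7 mm below the ring's rim). Any vase may go in any ring.
- vase1: Round-bottomed bud vase (blue), present or not; hidden under the lid at first. A weighted ball 40 mm in diameter with a straight neck 18 mm in diameter, 78 mm tall in all (neck free from 40 to 78 mm), 90 g; it rights itself when put on a flat place. Origin: the lowest point when upright; z up through the neck's mouth.
- vase2: Round-bottomed bud vase (white), present or not; hidden under the lid at first. A weighted ball 40 mm in diameter with a straight neck 18 mm in diameter, 78 mm tall in all (neck free from 40 to 78 mm), 90 g; it rights itself when put on a flat place. Origin: the lowest point when upright; z up through the neck's mouth.
- vase3: Round-bottomed bud vase (green glass), present or not; hidden under the lid at first. A weighted ball 40 mm in diameter with a straight neck 18 mm in diameter, 78 mm tall in all (neck free from 40 to 78 mm), 90 g; it rights itself when put on a flat place. Origin: the lowest point when upright; z up through the neck's mouth.
- vase4: Round-bottomed bud vase (terracotta), present or not; hidden under the lid at first. A weighted ball 40 mm in diameter with a straight neck 18 mm in diameter, 78 mm tall in all (neck free from 40 to 78 mm), 90 g; it rights itself when put on a flat place. Origin: the lowest point when upright; z up through the neck's mouth.
- jar: Bystander: lidded glass jar, 90 mm diameter, 130 mm tall; origin at the centre of its underside.
- brush: Bystander: orange brush lying on the table; origin under its middle.
- pegholder: Bystander: steel clothes-peg holder, round foot 90 mm, 134 mm tall with a 100 mm cross bar; origin under its foot.
- baskets: Bystander, fixed: stack of three plastic baskets, 200 x 150 x 150 mm; origin at the centre of the underside.
Mind the look-alikes: they are no part of the job. What is meant by the lid is not purple, and is the larger of those in its own colour. There is more than one size of the box; the job needs the smaller.

How it is judged:
On the way, in this order (a step that is already met when the one before it is completed fails the run):
1. both catches turned over the foot while the lid is still on (value of joint each of catch_a, catch_b above 1.3 rad and z of lid in the frame of box below 0.02 m), for 0.2 s.
2. lid drawn off above the walls, the box base still held down by both catches (z of lid in the frame of box above 0.053 m and z of box in the frame of board below 0.02 m and angle between box's own z axis and vertical below 0.08 rad and value of joint each of catch_a, catch_b above 1.2 rad), for 0.1 s.
At the end, for the whole second after the job is handed in: every vase present stands in a ring (lowest point within 10 mm of the ring's seat, tilt under 0.25 rad, at rest), the lid stands right way up on the mat (centre within 35 mm of the mat's, flat), both catches are back below 0.35 rad, and the box base is seated on its board ((distance between vase1 and ring1 below 0.01 m or distance between vase1 and ring2 below 0.01 m or distance between vase1 and ring3 below 0.01 m or distance between vase1 and ring4 below 0.01 m) and angle between each of vase1, vase2, vase3, vase4's own z axis and vertical below 0.25 rad and linear speed of each of vase1, vase2, vase3, vase4, lid below 0.03 m/s and (distance between vase2 and ring1 below 0.01 m or distance between vase2 and ring2 below 0.01 m or distance between vase2 and ring3 below 0.01 m or distance between vase2 and ring4 below 0.01 m) and (distance between vase3 and ring1 below 0.01 m or distance between vase3 and ring2 below 0.01 m or distance between vase3 and ring3 below 0.01 m or distance between vase3 and ring4 below 0.01 m) and (distance between vase4 and ring1 below 0.01 m or distance between vase4 and ring2 below 0.01 m or distance between vase4 and ring3 below 0.01 m or distance between vase4 and ring4 below 0.01 m) and horizontal distance between lid and mat below 0.035 m and z of lid in the frame of mat below 0.009 m and angle between each of lid, box's own z axis and vertical below 0.08 rad and value of joint each of catch_a, catch_b below 0.35 rad and z of box in the frame of board below 0.02 m and horizontal distance between box and board below 0.008 m); the robot touches nothing.
It fails at once if the box base comes up more than 15 mm off its board, or tips (z of box in the frame of board above 0.027 m or angle between box's own z axis and vertical above 0.2 rad).
It fails at once if a bystander is disturbed: jar, brush or peg holder moved more than 40 mm, or baskets pressed by the arm (distance of any of jar, brush, pegholder from where it was at the start of the episode above 0.04 m or contact force between baskets and the arm above 8 N).
Of vase1, vase2, vase3, vase4 only 2 to 4 are there at a start; the rules pass over those that are not, and their reading is None.
At some moment in a run one of lid, vase1, vase2, vase3, vase4 may be knocked a few centimetres aside while the robot is not near it.
Once in a run the grip may slacken for a moment while it holds something.
It also fails if it takes over 210 s, if anything falls off the work surface, if the arm or the gripper's body presses on something with over 40 N, if the wrist force passes 120 N, or if a joint passes its speed limit or range.

## Working session

There is one attempt and no reset: what is moved stays moved. The work goes in short steps, Python scripts to look and compute and a tool call to move; the robot and the scene stay as the last step left them, time stands still between calls to the robot, and variables do not carry over. Pictures are saved under pics/ and viewed, and the job is handed in when it is done.

Besides the shell and the picture viewer there is one more tool, called after "Emit:" by a JSON object that holds its "name" and its "arguments", one argument or row to a line. apply_moves: Moves the arm, as the interface text tells. Its arguments: {"type":"object","properties":{"motion":{"type":"array","items":{"type":"array"}},"grip_force":{"type":"number"}},"required":["motion"]}

```bash
ls; mkdir -p pics
python3 - <<'E'
from bench import ctrl,camera,camera_model,finder
import cv2
print(ctrl.state())
for n in ["scene","top","wrist"]:
    cv2.imwrite(f"pics/{n}0.png",camera(n)); print(n,camera_model(n))
    if n!="wrist":
        for t in ["board","box","lid","knob","peg_a","peg_b","pivot_a","mat","rack","jar","brush","pegholder","baskets","ring1"]:
            print(n,t,[( [round(v,3) for v in d["at"]],round(d["conf"],2)) for d in finder.spot_point(n,t)])
E
```

```text
pics
{'clock': 0.0, 'qpos': array([ 1.2488018 ,  0.53719998, -0.00440124,  1.53886529,  0.00260022,
        1.06727663, -0.07119415]), 'joint_vel': array([-0.00069317, -0.00040315,  0.00034795, -0.00011496,  0.00196908,
        0.00025936, -0.00015102]), 'tau': array([ 1.04575306e-04, -5.70969200e+01,  9.90930162e-01, -2.51602113e+01,
       -5.62545913e-02,  1.80707983e-02,  1.81956425e-04]), 'eef_pos': array([ 0.1642658 , -0.6282692 ,  0.23782056]), 'eef_rot': array([-1.31844968,  1.01976703, -1.01732505]), 'contact_force': array([0.52671921, 0.41032173, 0.64671945]), 'wrist_torque': array([ 0.05038714, -0.01103566, -0.0179518 ]), 'opening': 0.08805524268552514}
scene {'vfov': 56.37292437607814, 'cx': 252.40360612842548, 'cy': 190.71939068057515, 'k1': -0.02871248762020466, 'rvec': array([ 0.77568693,  2.60418044, -1.08662771]), 'tvec': array([ 0.41674057, -0.08033433,  1.38821342])}
scene board []
scene box [([0.572, 0.005, 0.009], 0.63)]
scene lid [([0.575, 0.01, 0.017], 0.85), ([0.297, 0.293, 0.002], 0.8), ([0.375, 0.061, -0.002], 0.56)]
scene knob [([0.573, 0.009, 0.141], 0.82)
[... 1700 characters left out ...]
021], 0.68)]
top mat [([0.541, 0.275, -0.002], 0.67), ([0.622, -0.528, -0.001], 0.64)]
top rack [([0.523, -0.294, 0.001], 0.92), ([0.779, -0.122, -0.003], 0.58)]
top jar [([0.771, 0.091, -0.0], 0.73)]
top brush [([0.778, -0.118, -0.003], 0.72), ([0.583, 0.098, 0.021], 0.18)]
top pegholder [([0.679, 0.47, -0.004], 0.94)]
top baskets []
top ring1 [([0.479, -0.323, 0.021], 0.85), ([0.493, -0.25, 0.016], 0.73), ([0.568, -0.267, 0.017], 0.62), ([0.549, -0.334, 0.022], 0.56)]
wrist {'vfov': 68.45647188253231, 'cx': 252.23850451451656, 'cy': 191.14535960216298, 'k1': 0.013650902988916778, 'rvec': array([-2.28634325,  1.76575849,  0.27117888]), 'tvec': array([-0.65000282, -0.04054158,  0.39114943])}
```

View pics/scene0.png

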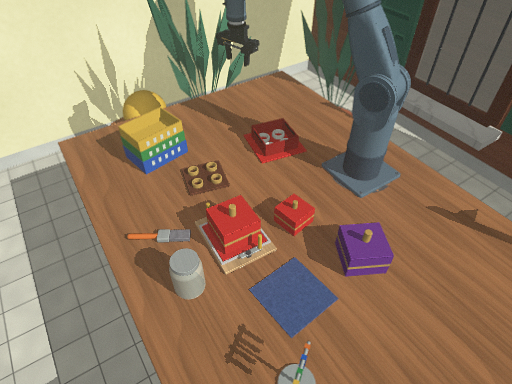

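View pics/top0.png

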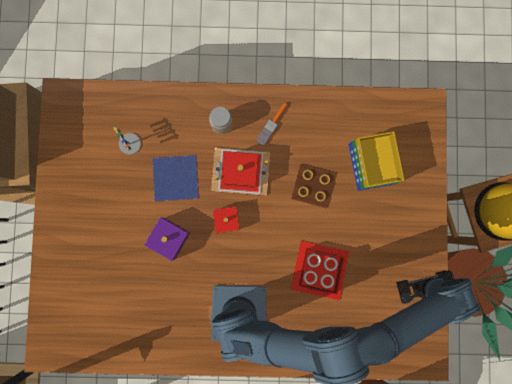

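```bash
cat > h.py <<'E'
from bench import ctrl,camera,camera_model,finder
import numpy as np,cv2
from scipy.spatial.transform import Rotation as Ro
def pose():
    s=ctrl.state(); return np.array(s["eef_pos"]),Ro.from_rotvec(s["eef_rot"]).as_matrix(),s
def yaw(R): return np.arctan2(R[1,0],R[0,0])
def plan(target,yawx=None,step=0.9):
    """total shift in tool axes (units) + turn; yawx mod pi for tool x heading"""
    p,R,s=pose()
    d=np.array(target)-p
    u=R.T@d/0.025
    print("pos",p.round(4),"tiltY",R[:,1].round(3),"yaw",round(yaw(R),3),"q",np.round(s["qpos"],2),"open",round(s["opening"],4),"F",np.round(s["contact_force"],1),"t",round(s["clock"],2))
    print("shift units total",u.round(2),"world d",d.round(4),"min rows",int(np.ceil(np.abs(u).max()/step)))
    if yawx is not None:
        dy=(yawx-yaw(R)+np.pi/2)%np.pi-np.pi/2
        # tool y down => turn about +y = -yaw
        print("turn units",round(-np.degrees(dy)/5,2))
def pix(cam,P,m=None):
    m=m or camera_model(cam); f=192/np.tan(np.radians(m["vfov"]/2))
    K=np.array([[f,0,m["cx"]],[0,f,m["cy"]],[0,0,1]])
    return cv2.projectPoints(np.array(P,float).reshape(-1,3),m["rvec"],m["tvec"],K,np.array([m["k1"],0,0,0,0.]))[0].reshape(-1,2)
def ray(cam,uv,z,m=None):
    m=m or camera_model(cam); f=192/np.tan(np.radians(m["vfov"]/2))
    K=np.array([[f,0,m["cx"]],[0,f,m["cy"]],[0,0,1]])
    n=cv2.undistortPoints(np.array(uv,float).reshape(-1,1,2),K,np.array([m["k1"],0,0,0,0.])).reshape(-1,2)
    R=cv2.Rodrigues(m["rvec"])[0]; c=-R.T@m["tvec"]
    out=[]
    for a in n:
        d=R.T@np.array([a[0],a[1],1]); out.append(c+d*(z-c[2])/d[2])
    return np.array(out)
def look(cam,name,things=()):
    m=camera_model(cam); im=camera(cam)
    for t in things:
        for d in finder.spot_point(cam,t):
            if d["conf"]<0.25: continue
            print(cam,t,np.round(d["at"],4),round(d["conf"],2))
    cv2.imwrite(f"pics/{name}.png",im); return im,m
E
python3 - <<'E'
from h import *
plan([0.58,0.0,0.36],-0.056)
p,R,s=pose(); print(R.round(3))
E
```

```text
pos [ 0.1644 -0.6288  0.2387] tiltY [-0.  0. -1.] yaw -1.315 q [ 1.25  0.54 -0.    1.54  0.    1.07 -0.07] open 0.088 F [ 0.8 -1.7 -0. ] t 1.55
shift units total [-20.13  -4.85  22.45] world d [0.4156 0.6288 0.1213] min rows 25
turn units -14.43
[[ 0.253 -0.     0.967]
 [-0.967  0.     0.253]
 [-0.    -1.    -0.   ]]
```

Emit:
{"name": "apply_moves", "arguments": {
  "motion": [
    [1,[-0.8,-0.2,0.9],0],
    [1,[-0.8,-0.2,0.9],0],
    [1,[-0.8,-0.2,0.9],0],
    [1,[-0.8,-0.2,0.9],0],
    [1,[-0.8,-0.2,0.9],0],
    [1,[-0.8,-0.2,0.9],0],
    [1,[-0.8,-0.2,0.9],0],
    [1,[-0.8,-0.2,0.9],0],
    [1,[-0.8,-0.2,0.9],0],
    [1,[-0.8,-0.2,0.9],0],
    [1,[-0.8,-0.2,0.9],0],
    [1,[-0.8,-0.2,0.9],0],
    [1,[-0.8,-0.2,0.9],0],
    [1,[-0.8,-0.2,0.9],0],
    [1,[-0.8,-0.2,0.9],0],
    [1,[-0.8,-0.2,0.9],0],
    [1,[-0.8,-0.2,0.9],0],
    [1,[-0.8,-0.2,0.9],0],
    [1,[-0.8,-0.2,0.9],0],
    [1,[-0.8,-0.2,0.9],0]
  ]
}}

```text
clock: 3.22
eef_pos: [0.4992, -0.1267, 0.3392]
eef_rot: [-1.319, 1.018, -1.019]
contact_force: [-0.8, -0.2, 0.3]
opening: 0.0882
```

Emit:
{"name": "apply_moves", "arguments": {
  "motion": [
    [1,[-0.8,-0.2,0.9],0],
    [1,[-0.8,-0.2,0.9],0],
    [1,[-0.8,-0.2,0.9],0],
    [1,[-0.8,-0.2,0.9],0],
    [1,[-0.8,-0.2,0.9],0],
    [1,[0,0,0],-0.96],
    [1,[0,0,0],-0.96],
    [1,[0,0,0],-0.96],
    [1,[0,0,0],-0.96],
    [1,[0,0,0],-0.96],
    [1,[0,0,0],-0.96],
    [1,[0,0,0],-0.96],
    [1,[0,0,0],-0.96],
    [1,[0,0,0],-0.96],
    [1,[0,0,0],-0.96],
    [1,[0,0,0],-0.96],
    [1,[0,0,0],-0.96],
    [1,[0,0,0],-0.96],
    [1,[0,0,0],-0.96],
    [1,[0,0,0],-0.96]
  ]
}}

```text
clock: 4.88
eef_pos: [0.5821, -0.0029, 0.3637]
eef_rot: [-1.571, 0.043, -0.043]
contact_force: [0.3, 1.1, -1.4]
opening: 0.0881
```

Run:
```python
from h import *
plan([0.58,0.0,0.36],-0.056)
look("wrist","w1",["knob","peg_a","pivot_a","lid","box","board"])
```

```text
pos [ 0.5821 -0.0029  0.3637] tiltY [-0. -0. -1.] yaw -0.054 q [ 0.38  0.38 -0.61  1.54  0.22  1.3  -0.31] open 0.0881 F [ 0.3  1.1 -1.4] t 4.88
shift units total [-0.09  0.15  0.11] world d [-0.0021  0.0029 -0.0037] min rows 1
turn units 0.02
wrist knob [0.3694 0.0566 0.0946] 0.93
wrist knob [0.5791 0.0117 0.1413] 0.71
wrist peg_a [ 0.6098 -0.0957  0.0838] 0.87
wrist peg_a [0.5376 0.1033 0.0848] 0.78
wrist pivot_a [ 0.5684 -0.0853  0.0213] 0.78
wrist pivot_a [0.5811 0.1023 0.023 ] 0.74
wrist pivot_a [ 0.566  -0.2708  0.0203] 0.58
wrist lid [0.5743 0.0072 0.0181] 0.65
wrist lid [ 3.755e-01  6.300e-02 -3.000e-04] 0.64
wrist box [ 0.5653 -0.0876  0.0183] 0.6
wrist board [ 0.6093 -0.097   0.0833] 0.44
```

View pics/w1.png

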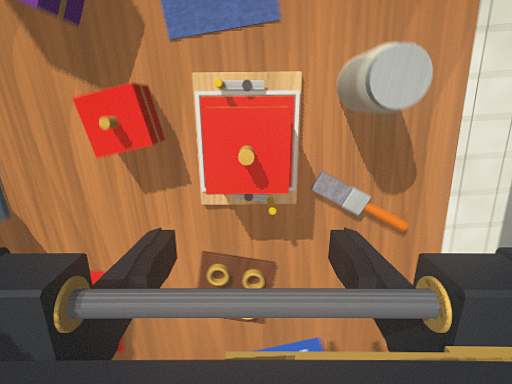

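The wrist view shows the lid (knob at about 246,155), peg_a at (219,83) and peg_b at (272,211), with both catches parked. Next I'll refine these pixels by colour and reproject them.

Run:
```python
from h import *
m=camera_model("wrist")
im=cv2.imread("pics/w1.png"); hsv=cv2.cvtColor(im,cv2.COLOR_BGR2HSV)
ms=cv2.inRange(hsv,(18,120,120),(35,255,255)); n,l,st,c=cv2.connectedComponentsWithStats(ms)
for i in range(1,n):
    if st[i,4]>20 and c[i][1]<230: print(st[i],c[i].round(1),ray("wrist",[c[i]],0.085,m).round(4),ray("wrist",[c[i]],0.144,m).round(4))
print("by eye",ray("wrist",[[218.5,82.5],[272,211]],0.085,m).round(4),ray("wrist",[[246,155]],0.144,m).round(4),ray("wrist",[[247,85],[249,197]],0.025,m).round(4))
# lid top corners red
```

```text
[212  78  16  10  87] [217.9  82. ] [[0.5409 0.1049 0.085 ]] [[0.5474 0.1007 0.144 ]]
[ 99 118  16  10  97] [105.3 122.1] [[0.3716 0.06   0.085 ]] [[0.4016 0.062  0.144 ]]
[239 146  15  19 232] [246.1 155.3] [[ 0.5734 -0.0009  0.085 ]] [[0.5754 0.0096 0.144 ]]
[268 197   9  18 120] [271.4 205.7] [[ 0.6086 -0.0847  0.085 ]] [[ 0.6056 -0.0626  0.144 ]]
by eye [[ 0.5417  0.1042  0.085 ]
 [ 0.6092 -0.0938  0.085 ]] [[0.5753 0.01   0.144 ]] [[ 0.5806  0.102   0.025 ]
 [ 0.5717 -0.0879  0.025 ]]
```

Emit:
{"name": "apply_moves", "arguments": {
  "motion": [
    [0,[-0.47,0,1],0],
    [0,[-0.47,0,1],0],
    [0,[-0.47,0.5,1],0],
    [0,[-0.46,0.5,1],0],
    [0,[0,1,0.14],0],
    [0,[0,1,0],0],
    [0,[0,1,0],0],
    [0,[0,1,0],0],
    [0,[0,1,0],0],
    [0,[0,1,0],0],
    [0,[0,1,0],0],
    [0,[0,0.5,0],0],
    [0,[0,0,0],0],
    [0,[0,0,0],0]
  ]
}}

```text
clock: 6.4
eef_pos: [0.5416, 0.1035, 0.1515]
eef_rot: [-1.57, 0.046, -0.046]
contact_force: [-0.9, -0.6, -0.1]
opening: 0.0438
```

Run:
```python
from h import *
plan([0.541,0.103,0.058],-0.054)
im,m=look("wrist","w2",["peg_a"])
print(pix("wrist",[[0.541,0.103,0.085]],m))
```

```text
pos [0.5416 0.1035 0.1515] tiltY [-0.  0. -1.] yaw -0.059 q [ 0.17  0.55 -0.58  1.85  0.39  0.86 -0.66] open 0.0438 F [-0.9 -0.6 -0.1] t 6.4
shift units total [-0.02  3.74 -0.02] world d [-0.0006 -0.0005 -0.0935] min rows 5
turn units -0.05
wrist peg_a [0.5373 0.1022 0.0857] 0.66
[[250.7967092  204.73308165]]
```

View pics/w2.png

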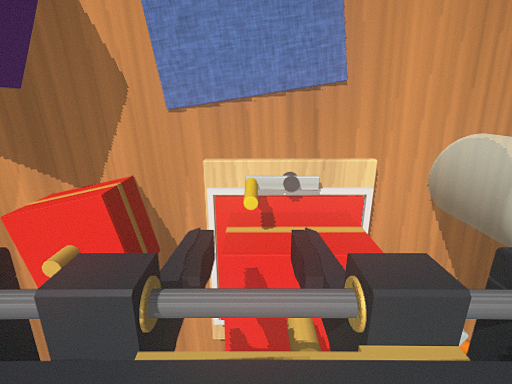

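The peg top is at (251,203), matching the prediction of (251,205), and it sits between the jaws. I'll go down, grip and swing it.

Emit:
{"name": "apply_moves", "arguments": {
  "motion": [
    [0,[0,0.8,0],0],
    [0,[0,0.8,0],0],
    [0,[0,0.8,0],0],
    [0,[0,0.8,0],0],
    [0,[0,0.5,0],0],
    [0,[0,0,0],0],
    [-1,[0,0,0],0],
    [-1,[0,0,0],0],
    [-1,[0,0,0],0],
    [-1,[0,0,0],0],
    [-1,[0,0,0],0],
    [-1,[0,0,0],0]
  ],
  "grip_force": 10
}}

```text
clock: 7.5
eef_pos: [0.54, 0.1034, 0.0592]
eef_rot: [-1.571, 0.047, -0.044]
contact_force: [-6.8, 0.0, 7.7]
opening: 0.0117
```

Emit:
{"name": "apply_moves", "arguments": {
  "motion": [
    [-1,[0.02,0,0.25],0],
    [-1,[0.06,0,0.24],0],
    [-1,[0.09,0,0.23],0],
    [-1,[0.13,0,0.21],0],
    [-1,[0.16,0,0.19],0],
    [-1,[0.19,0,0.16],0],
    [-1,[0.21,0,0.13],0],
    [-1,[0.23,0,0.1],0],
    [-1,[0.24,0,0.06],0],
    [-1,[0.24,0,0.02],0],
    [-1,[0,0,0],0],
    [-1,[0,0,0],0]
  ]
}}

```text
clock: 8.5
eef_pos: [0.5827, 0.1436, 0.059]
eef_rot: [-1.566, 0.044, -0.045]
contact_force: [-0.7, 6.2, -2.8]
opening: 0.0119
```

Run:
```python
from h import *
plan([0.583,0.142,0.058],-0.054)
look("scene","s3",[])
```

```text
pos [0.5827 0.1436 0.059 ] tiltY [ 0.     0.004 -1.   ] yaw -0.057 q [ 0.04  0.75 -0.5   1.76  0.49  0.76 -0.76] open 0.0119 F [-0.7  6.2 -2.8] t 8.5
shift units total [ 0.02  0.04 -0.06] world d [ 0.0003 -0.0016 -0.001 ] min rows 1
turn units -0.03
```

View pics/s3.png

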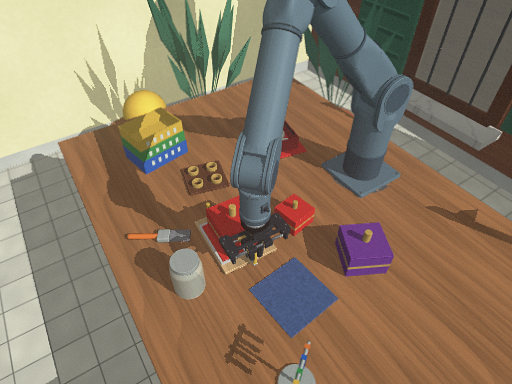

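Emit:
{"name": "apply_moves", "arguments": {
  "motion": [
    [0,[0,0,0],0],
    [0,[0,0,0],0],
    [0,[0,0,0],0],
    [0,[0,-1,0],0],
    [0,[0,-1,0],0],
    [0,[0,-1,0],0],
    [0,[0,-1,0],0],
    [0,[0,-1,0],0],
    [0,[0.2,-0.6,-0.9],0],
    [0,[0.2,0,-1],0],
    [0,[0.2,0,-1],0],
    [0,[0.2,0,-1],0],
    [0,[0.2,0,-1],0],
    [0,[0.2,0,-1],0],
    [0,[0.2,0,-1],0],
    [0,[0.14,0,-1],0],
    [0,[0,0,-1],0],
    [0,[0,0,-0.57],0],
    [0,[0,0,0],0]
  ]
}}

```text
clock: 10.13
eef_pos: [0.6071, -0.1029, 0.1984]
eef_rot: [-1.573, 0.051, -0.05]
contact_force: [-0.2, -0.6, -0.3]
opening: 0.0436
```

Run:
```python
from h import *
plan([0.608,-0.095,0.058],-0.054)
im,m=look("wrist","w4",["peg_b","peg_a","pivot_a"])
look("top","t4",["peg_b","peg_a","pivot_a"])
print(pix("wrist",[[0.608,-0.095,0.085]],m))
```

```text
pos [ 0.6071 -0.1029  0.1984] tiltY [-0.001 -0.003 -1.   ] yaw -0.065 q [ 0.48  0.59 -0.55  1.64  0.35  1.01 -0.25] open 0.0436 F [-0.2 -0.6 -0.3] t 10.13
shift units total [0.02 5.62 0.33] world d [ 0.0009  0.0079 -0.1404] min rows 7
turn units -0.12
wrist peg_b [ 0.6093 -0.0918  0.0836] 0.75
wrist peg_a [ 0.6093 -0.0918  0.0836] 0.75
wrist pivot_a [ 0.5658 -0.0837  0.0222] 0.93
top peg_b [0.5849 0.1397 0.0854] 0.45
top peg_a [0.5849 0.1397 0.0854] 0.45
top pivot_a [0.5816 0.0999 0.0231] 0.59
top pivot_a [ 0.5696 -0.0842  0.021 ] 0.57
top pivot_a [ 0.5243 -0.2912  0.0017] 0.52
[[252.13305449 179.13559886]]
```

View pics/w4.png

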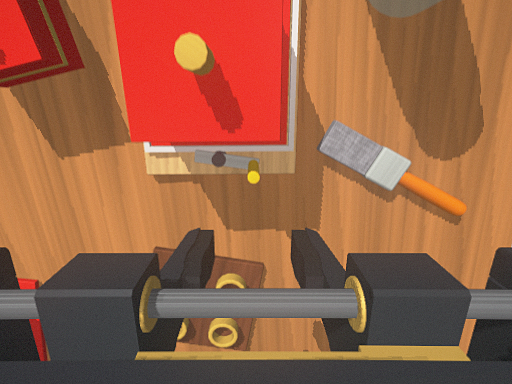

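Emit:
{"name": "apply_moves", "arguments": {
  "motion": [
    [0,[0,1,0],0],
    [0,[0,1,0],0],
    [0,[0,0,0],0],
    [0,[0,0,0],0],
    [0,[0,0,0],0]
  ]
}}

```text
clock: 10.95
eef_pos: [0.6083, -0.0974, 0.1498]
eef_rot: [-1.57, 0.044, -0.046]
contact_force: [-0.7, 0.4, 0.2]
opening: 0.0439
```

Run:
```python
from h import *
plan([0.608,-0.095,0.058],-0.054)
im,m=look("wrist","w5",["peg_b"])
print(pix("wrist",[[0.608,-0.095,0.085]],m))
hsv=cv2.cvtColor(im,cv2.COLOR_BGR2HSV)
ms=cv2.inRange(hsv,(22,150,150),(35,255,255)); n,l,st,c=cv2.connectedComponentsWithStats(ms)
for i in range(1,n):
    if st[i,4]>20: print(st[i],c[i].round(1))
```

```text
pos [ 0.6083 -0.0974  0.1498] tiltY [ 0.001  0.    -1.   ] yaw -0.058 q [ 0.46  0.64 -0.53  1.68  0.39  0.92 -0.28] open 0.0439 F [-0.7  0.4  0.2] t 10.95
shift units total [-0.02  3.67  0.1 ] world d [-0.0003  0.0024 -0.0918] min rows 5
turn units -0.04
wrist peg_b [ 0.6103 -0.0943  0.0874] 0.71
[[250.75308937 202.00012814]]
[ 149   24   43   47 1273] [169.9  44.9]
[246 193  14  15 174] [252.2 199.8]
[209 318   5  14  24] [210.2 324.6]
[217 325  23  13  58] [228.9 333.6]
```

View pics/w5.png

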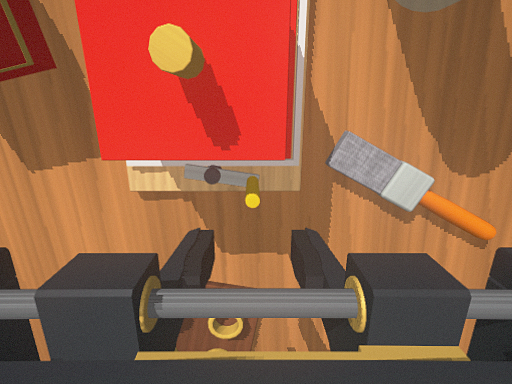

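Emit:
{"name": "apply_moves", "arguments": {
  "motion": [
    [0,[0,0.8,0.1],0],
    [0,[0,0.8,0],0],
    [0,[0,0.8,0],0],
    [0,[0,0.8,0],0],
    [0,[0,0.45,0],0],
    [0,[0,0,0],0],
    [-1,[0,0,0],0],
    [-1,[0,0,0],0],
    [-1,[0,0,0],0],
    [-1,[0,0,0],0],
    [-1,[0,0,0],0],
    [-1,[0,0,0],0]
  ]
}}

```text
clock: 12.05
eef_pos: [0.6084, -0.0955, 0.0582]
eef_rot: [-1.57, 0.045, -0.047]
contact_force: [0.4, -0.7, 2.2]
opening: 0.0116
```

Emit:
{"name": "apply_moves", "arguments": {
  "motion": [
    [-1,[-0.05,0,-0.25],0],
    [-1,[-0.09,0,-0.23],0],
    [-1,[-0.13,0,-0.22],0],
    [-1,[-0.16,0,-0.19],0],
    [-1,[-0.19,0,-0.17],0],
    [-1,[-0.21,0,-0.13],0],
    [-1,[-0.23,0,-0.1],0],
    [-1,[-0.24,0,-0.06],0],
    [-1,[-0.25,0,-0.02],0],
    [-1,[0,0,0],0],
    [-1,[0,0,0],0]
  ]
}}

```text
clock: 12.97
eef_pos: [0.5667, -0.1317, 0.0581]
eef_rot: [-1.575, 0.048, -0.049]
contact_force: [0.4, -6.0, 6.5]
opening: 0.0117
```

Emit:
{"name": "apply_moves", "arguments": {
  "motion": [
    [0,[0,0,0],0],
    [0,[0,0,0],0],
    [0,[0,0,0],0],
    [0,[0,-1,0],0],
    [0,[0,-1,0],0],
    [0,[0,-1,0],0],
    [0,[0,-1,0],0],
    [0,[0,-1,0],0],
    [0,[0,-0.8,0],0],
    [0,[0,0,0],0],
    [0,[0,0,0],0]
  ]
}}

```text
clock: 13.88
eef_pos: [0.5672, -0.1273, 0.2029]
eef_rot: [-1.571, 0.045, -0.046]
contact_force: [0.3, 0.1, 0.2]
opening: 0.0439
```

Run:
```python
from h import *
plan([0.576,0.0095,0.2],-0.054)
im,m=look("wrist","w6",["peg_b","knob","pivot_a","lid"])
look("top","t6",["peg_b","pivot_a","knob"])
```

```text
pos [ 0.5672 -0.1273  0.2029] tiltY [ 0.001 -0.    -1.   ] yaw -0.058 q [ 0.57  0.53 -0.57  1.73  0.34  0.98 -0.19] open 0.0439 F [0.3 0.1 0.2] t 13.88
shift units total [0.03 0.12 5.48] world d [ 0.0088  0.1368 -0.0029] min rows 7
turn units -0.05
wrist peg_b [ 0.567  -0.1257  0.0857] 0.64
wrist knob [0.5769 0.0083 0.144 ] 0.76
wrist pivot_a [ 0.5659 -0.0868  0.0202] 0.73
wrist lid [0.5729 0.0057 0.0207] 0.71
wrist lid [0.3727 0.0616 0.0023] 0.58
top peg_b [0.5847 0.1396 0.0846] 0.61
top peg_b [ 0.5671 -0.1289  0.0814] 0.49
top pivot_a [0.5797 0.097  0.022 ] 0.9
top pivot_a [ 0.5741 -0.0854  0.0177] 0.69
top pivot_a [ 0.7785 -0.1203 -0.0036] 0.42
top knob [0.3731 0.0605 0.094 ] 0.83
top knob [0.2919 0.2932 0.1275] 0.62
top knob [0.5725 0.0108 0.1412] 0.56
```

View pics/w6.png

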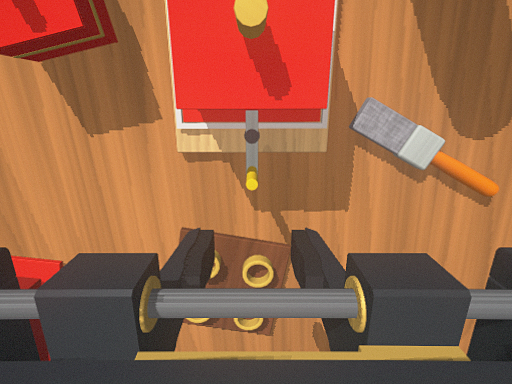

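View pics/t6.png

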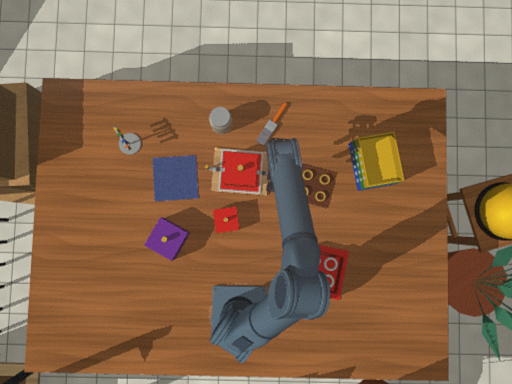

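Catch_b runs straight in line from (252,185) to its nose over the foot at (252,112), and the top view shows peg_a out at (208,167), so both are closed. Next is the knob.

Emit:
{"name": "apply_moves", "arguments": {
  "motion": [
    [0,[0,0,0.9],0],
    [0,[0,0,0.9],0],
    [0,[0,0,0.9],0],
    [0,[0,0,0.9],0],
    [0,[0,0,0.9],0],
    [0,[0.03,0,0.8],0],
    [0,[0,0,0.2],0],
    [0,[0,0,0],0],
    [0,[0,0.9,0],0],
    [0,[0,0.9,0],0],
    [0,[0,0.9,0],0],
    [0,[0,0.9,0],0],
    [0,[0,0,0],0],
    [0,[0,0,0],0]
  ],
  "grip_force": 60
}}

```text
clock: 15.5
eef_pos: [0.5754, 0.0077, 0.1115]
eef_rot: [-1.571, 0.049, -0.046]
contact_force: [0.3, -0.5, -0.0]
opening: 0.0438
```

Emit:
{"name": "apply_moves", "arguments": {
  "motion": [
    [-1,[0,0,0],0],
    [-1,[0,0,0],0],
    [-1,[0,0,0],0],
    [-1,[0,0,0],0],
    [-1,[0,0,0],0]
  ]
}}

```text
clock: 15.92
eef_pos: [0.575, 0.0095, 0.1128]
eef_rot: [-1.571, 0.047, -0.045]
contact_force: [-4.9, -0.7, 5.2]
opening: 0.0217
```

Emit:
{"name": "apply_moves", "arguments": {
  "motion": [
    [-1,[0,-0.2,0],0],
    [-1,[0,-0.2,0],0],
    [-1,[0,-0.2,0],0],
    [-1,[0,-0.2,0],0],
    [-1,[0,-0.2,0],0],
    [-1,[0,-0.2,0],0]
  ]
}}

```text
clock: 16.42
eef_pos: [0.5754, 0.0097, 0.1426]
eef_rot: [-1.57, 0.047, -0.045]
contact_force: [-0.3, -0.4, -11.9]
opening: 0.0208
```

Run:
```python
from h import *
plan([0.576,0.0095,0.2],-0.054)
look("scene","s7",["lid","box","knob"])
```

```text
pos [0.5754 0.0097 0.1426] tiltY [-0.001 -0.    -1.   ] yaw -0.058 q [ 0.32  0.6  -0.56  1.79  0.4   0.87 -0.49] open 0.0208 F [ -0.3  -0.4 -11.9] t 16.42
shift units total [ 0.02 -2.3  -0.01] world d [ 0.0006 -0.0002  0.0574] min rows 3
turn units -0.05
scene lid [0.5763 0.0079 0.044 ] 0.9
scene lid [ 0.375   0.0596 -0.0008] 0.83
scene lid [0.2956 0.2952 0.0021] 0.61
scene box [ 0.1777 -0.3248 -0.0008] 0.9
scene box [0.5731 0.0083 0.0105] 0.74
scene box [ 0.5521 -0.3369  0.0182] 0.44
scene knob [0.5757 0.0095 0.164 ] 0.76
scene knob [0.2946 0.2929 0.1261] 0.76
scene knob [0.3727 0.0582 0.096 ] 0.57
```

View pics/s7.png

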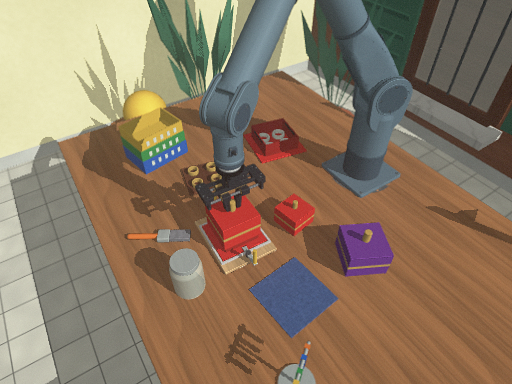

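Emit:
{"name": "apply_moves", "arguments": {
  "motion": [
    [-1,[0,-0.2,0],0],
    [-1,[0,-0.2,0],0],
    [-1,[0,-0.2,0],0],
    [-1,[0,-0.2,0],0],
    [-1,[0,-0.3,0],0],
    [-1,[0,-0.3,0],0],
    [-1,[0,-0.5,0],0],
    [-1,[0,-0.5,0],0],
    [-1,[0,-0.5,0],0],
    [-1,[0,-0.5,0],0],
    [-1,[0,-0.4,0],0],
    [-1,[0,-0.4,0],0],
    [-1,[0,0,0],0]
  ]
}}

```text
clock: 17.7
eef_pos: [0.577, 0.0101, 0.2499]
eef_rot: [-1.57, 0.043, -0.049]
contact_force: [1.0, 0.6, -1.9]
opening: 0.0208
```

Run:
```python
from h import *
plan([0.541,0.277,0.25])
look("scene","s8",["lid","box","knob","vase1","vase2","vase3","vase4","mat"])
```

```text
pos [0.577  0.0101 0.2499] tiltY [ 0.003  0.    -1.   ] yaw -0.058 q [ 0.37  0.47 -0.62  1.7   0.31  1.07 -0.41] open 0.0208 F [ 1.   0.6 -1.9] t 17.7
shift units total [-2.060e+00 -1.000e-02  1.057e+01] world d [-3.600e-02  2.669e-01  1.000e-04] min rows 12
scene lid [0.5799 0.0101 0.1516] 0.95
scene lid [ 0.3745  0.0644 -0.0028] 0.93
scene lid [0.2957 0.2938 0.0012] 0.7
scene box [ 0.1783 -0.3224  0.0022] 0.82
scene box [0.575  0.009  0.0103] 0.76
scene box [ 0.6002 -0.0251  0.027 ] 0.52
scene knob [0.5783 0.0116 0.2699] 0.82
scene knob [0.3711 0.0584 0.0932] 0.65
scene knob [0.2921 0.2896 0.1254] 0.56
scene vase1 [ 0.6011 -0.0231  0.022 ] 0.58
scene vase1 [0.5489 0.0369 0.0228] 0.55
scene vase1 [0.6019 0.0334 0.0213] 0.49
scene vase1 [ 0.5482 -0.0196  0.0238] 0.45
scene vase2 [ 0.6011 -0.0231  0.022 ] 0.58
scene vase2 [0.5489 0.0369 0.0228] 0.55
scene vase2 [0.6019 0.0334 0.0213] 0.49
scene vase2 [ 0.5482 -0.0196  0.0238] 0.45
scene vase3 [ 0.6011 -0.0231  0.022 ] 0.58
scene vase3 [0.5489 0.0369 0.0228] 0.55
scene vase3 [0.6019 0.0334 0.0213] 0.49
scene vase3 [ 0.5482 -0.0196  0.0238] 0.45
scene vase4 [ 0.6011 -0.0231  0.022 ] 0.58
scene vase4 [0.5489 0.0369 0.0228] 0.55
scene vase4 [0.6019 0.0334 0.0213] 0.49
scene vase4 [ 0.5482 -0.0196  0.0238] 0.45
scene mat [ 0.5421  0.276  -0.002 ] 0.7
```

View pics/s8.png

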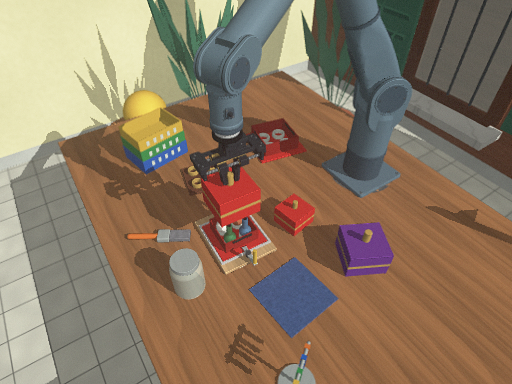

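Emit:
{"name": "apply_moves", "arguments": {
  "motion": [
    [-1,[-0.05,0,0.3],0],
    [-1,[-0.1,0,0.5],0],
    [-1,[-0.15,0,0.7],0],
    [-1,[-0.16,0,0.8],0],
    [-1,[-0.16,0,0.8],0],
    [-1,[-0.16,0,0.8],0],
    [-1,[-0.16,0,0.8],0],
    [-1,[-0.16,0,0.8],0],
    [-1,[-0.16,0,0.8],0],
    [-1,[-0.16,0,0.8],0],
    [-1,[-0.16,0,0.8],0],
    [-1,[-0.16,0,0.8],0],
    [-1,[-0.16,0,0.8],0],
    [-1,[-0.16,0,0.6],0],
    [-1,[-0.1,0,0.35],0],
    [-1,[0,0,0.22],0],
    [-1,[0,0,0],0],
    [-1,[0,0,0],0]
  ]
}}

```text
clock: 19.65
eef_pos: [0.5377, 0.2788, 0.2473]
eef_rot: [-1.571, 0.046, -0.046]
contact_force: [0.0, 0.5, -1.0]
opening: 0.0206
```

Run:
```python
from h import *
plan([0.541,0.277,0.098])
look("scene","s9",["lid","knob","mat"])
look("wrist","w9",["vase1"])
```

```text
pos [0.5377 0.2788 0.2473] tiltY [-0.    -0.001 -1.   ] yaw -0.059 q [-0.09  0.54 -0.65  1.62  0.36  1.1  -0.9 ] open 0.0206 F [ 0.   0.5 -1. ] t 19.65
shift units total [ 0.14  5.97 -0.06] world d [ 0.0033 -0.0018 -0.1493] min rows 7
scene lid [0.2971 0.2944 0.0013] 0.78
scene lid [0.5404 0.2776 0.149 ] 0.76
scene lid [ 3.759e-01  6.190e-02 -2.000e-04] 0.58
scene knob [0.2932 0.2913 0.1242] 0.87
scene knob [0.5366 0.2817 0.2736] 0.62
scene knob [0.3729 0.0612 0.0964] 0.52
scene mat [ 5.414e-01  2.755e-01 -5.000e-04] 0.83
wrist vase1 [0.5403 0.2779 0.274 ] 0.66
wrist vase1 [ 0.6022 -0.0203  0.0253] 0.48
wrist vase1 [ 0.545  -0.0159  0.0234] 0.4
```

View pics/s9.png

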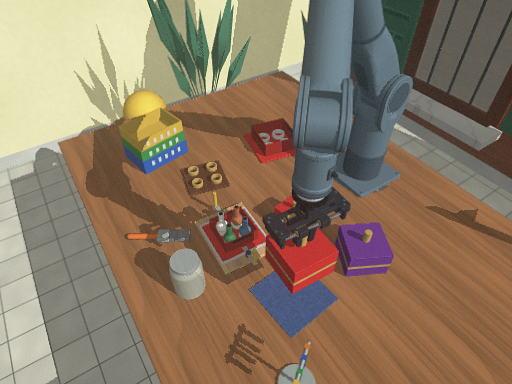

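Emit:
{"name": "apply_moves", "arguments": {
  "motion": [
    [-1,[0.14,0.7,-0.06],0],
    [-1,[0,0.9,0],0],
    [-1,[0,0.9,0],0],
    [-1,[0,0.9,0],0],
    [-1,[0,0.9,0],0],
    [-1,[0,0.7,0],0],
    [-1,[0,0.4,0],0],
    [-1,[0,0.2,0],0],
    [-1,[0,0.1,0],0],
    [-1,[0,0,0],0],
    [-1,[0,0,0],0]
  ]
}}

```text
clock: 20.87
eef_pos: [0.5416, 0.278, 0.1059]
eef_rot: [-1.569, 0.045, -0.047]
contact_force: [-0.4, -0.2, -0.9]
opening: 0.0204
```

Emit:
{"name": "apply_moves", "arguments": {
  "motion": [
    [-1,[0,0.1,0],0],
    [-1,[0,0.1,0],0],
    [-1,[0,0,0],0]
  ]
}}

```text
clock: 21.12
eef_pos: [0.5422, 0.2783, 0.1034]
eef_rot: [-1.57, 0.044, -0.049]
contact_force: [-4.8, -4.7, 20.5]
opening: 0.0209
```

Emit:
{"name": "apply_moves", "arguments": {
  "motion": [
    [-1,[0,0.08,0],0],
    [-1,[0,0.0,0],0]
  ]
}}

```text
clock: 21.28
eef_pos: [0.5423, 0.2784, 0.1033]
eef_rot: [-1.571, 0.043, -0.049]
contact_force: [-9.9, -8.7, 37.2]
opening: 0.0209
```

Emit:
{"name": "apply_moves", "arguments": {
  "motion": [
    [-1,[0,-0.12,0],0],
    [0,[0,0,0],0],
    [0,[0,0,0],0],
    [0,[0,0,0],0],
    [0,[0,0,0],0],
    [0,[0,-0.8,0],0],
    [0,[0,-1,0],0],
    [0,[0,-1,0],0],
    [0,[0,-1,0],0],
    [0,[0,-1,0],0],
    [0,[0,-1,0],0],
    [0,[0,0,0],0]
  ]
}}

```text
clock: 22.28
eef_pos: [0.5429, 0.2794, 0.2507]
eef_rot: [-1.566, 0.041, -0.051]
contact_force: [-0.2, 1.3, 0.6]
opening: 0.0442
```

Run:
```python
from h import *
plan([0.576,-0.05,0.34],-0.054)
look("scene","s10",["lid","knob","mat","box"])
look("wrist","w10",["vase1","knob"])
```

```text
pos [0.5429 0.2794 0.2507] tiltY [ 0.006  0.004 -1.   ] yaw -0.058 q [-0.08  0.54 -0.66  1.61  0.36  1.11 -0.89] open 0.0442 F [-0.2  1.3  0.6] t 22.28
shift units total [  2.11  -3.61 -13.06] world d [ 0.0331 -0.3294  0.0893] min rows 15
turn units -0.05
scene lid [0.5418 0.2748 0.0035] 0.79
scene lid [ 2.979e-01  2.960e-01 -2.000e-04] 0.75
scene lid [0.3777 0.0624 0.0007] 0.59
scene knob [0.5432 0.2767 0.127 ] 0.93
scene knob [0.2943 0.2923 0.1258] 0.88
scene knob [0.3726 0.0569 0.0925] 0.68
scene box [0.5718 0.0063 0.0084] 0.91
scene box [ 0.1781 -0.3222  0.0013] 0.58
wrist vase1 [0.5502 0.0375 0.0225] 0.97
wrist vase1 [ 0.6025 -0.0203  0.0266] 0.52
wrist vase1 [ 0.545  -0.0189  0.0221] 0.46
wrist knob [0.5436 0.2791 0.1297] 0.8
```

View pics/s10.png

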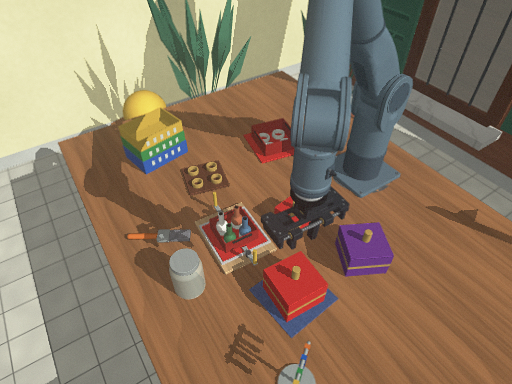

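The lid stands flat in the middle of the mat, seen at about (296,285). Now I'll look at the vases.

Emit:
{"name": "apply_moves", "arguments": {
  "motion": [
    [0,[0.15,-0.15,-0.7],0],
    [0,[0.15,-0.15,-0.9],0],
    [0,[0.15,-0.15,-0.9],0],
    [0,[0.15,-0.15,-0.9],0],
    [0,[0.15,-0.15,-0.9],0],
    [0,[0.15,-0.15,-0.9],0],
    [0,[0.15,-0.15,-0.9],0],
    [0,[0.15,-0.15,-0.9],0],
    [0,[0.15,-0.15,-0.9],0],
    [0,[0.15,-0.15,-0.9],0],
    [0,[0.15,-0.15,-0.9],0],
    [0,[0.15,-0.15,-0.9],0],
    [0,[0.15,-0.15,-0.9],0],
    [0,[0.15,0,-0.7],0],
    [0,[0,0,0],0],
    [0,[0,0,0],0]
  ]
}}

```text
clock: 24.02
eef_pos: [0.5753, -0.0305, 0.2941]
eef_rot: [-1.57, 0.048, -0.047]
contact_force: [-0.2, 1.3, -1.0]
opening: 0.0443
```

Run:
```python
from h import *
plan([0.576,-0.03,0.30],-0.054)
im,m=look("wrist","w11",["vase1","pivot_a","peg_a","ring1"])
# bbox centres of mouths predicted
c=np.array([0.5755,0.0075]); y=-0.054; R=np.array([[np.cos(y),-np.sin(y)],[np.sin(y),np.cos(y)]])
P=[[*(c+R@np.array([a,b])),0.102] for a in(-.027,.027) for b in(-.027,.027)]
print(np.round(P,4)); uv=pix("wrist",P,m); print(uv.round(1))
im2=im.copy()
for u in uv: cv2.drawMarker(im2,tuple(int(v) for v in u.round()),(255,0,255),0,8,1)
cv2.imwrite("pics/w11m.png",cv2.resize(im2,(768,576)))
look("top","t11",["vase1","ring1","rack"])
```

```text
pos [ 0.5753 -0.0305  0.2941] tiltY [-0.001  0.    -1.   ] yaw -0.06 q [ 0.44  0.42 -0.62  1.65  0.27  1.15 -0.31] open 0.0443 F [-0.2  1.3 -1. ] t 24.02
shift units total [ 0.03 -0.24  0.02] world d [0.0007 0.0005 0.0059] min rows 1
turn units -0.07
wrist vase1 [ 0.5463 -0.0186  0.0216] 0.9
wrist vase1 [0.5524 0.0376 0.0236] 0.76
wrist vase1 [0.601  0.0349 0.0221] 0.71
wrist pivot_a [ 0.5693 -0.0849  0.0186] 0.87
wrist pivot_a [ 0.4931 -0.2521  0.0208] 0.58
wrist pivot_a [0.5819 0.1029 0.0237] 0.57
wrist peg_a [ 0.5697 -0.1272  0.0827] 0.78
wrist ring1 [ 0.5626 -0.2709  0.0186] 0.87
wrist ring1 [ 0.4759 -0.3203  0.0192] 0.77
wrist ring1 [ 0.4913 -0.2539  0.0207] 0.75
wrist ring1 [ 0.5485 -0.3347  0.0229] 0.66
[[ 0.5471 -0.018   0.102 ]
 [ 0.55    0.0359  0.102 ]
 [ 0.601  -0.0209  0.102 ]
 [ 0.6039  0.033   0.102 ]]
[[228.1 160.3]
 [226.6 114.2]
 [272.5 160.1]
 [273.3 113.9]]
top vase1 [ 0.6766  0.4674 -0.0027] 0.54
top vase1 [0.5504 0.0373 0.0227] 0.44
top vase1 [0.6033 0.0343 0.0202] 0.37
top vase1 [ 0.4801 -0.3209  0.0167] 0.35
top ring1 [ 0.57   -0.2676  0.0167] 0.75
top ring1 [ 0.4757 -0.3207  0.02  ] 0.65
top ring1 [ 0.5464 -0.3373  0.0247] 0.6
top ring1 [ 0.493  -0.2557  0.019 ] 0.58
top rack [ 0.523  -0.2956  0.0012] 0.7
```

View pics/w11m.png

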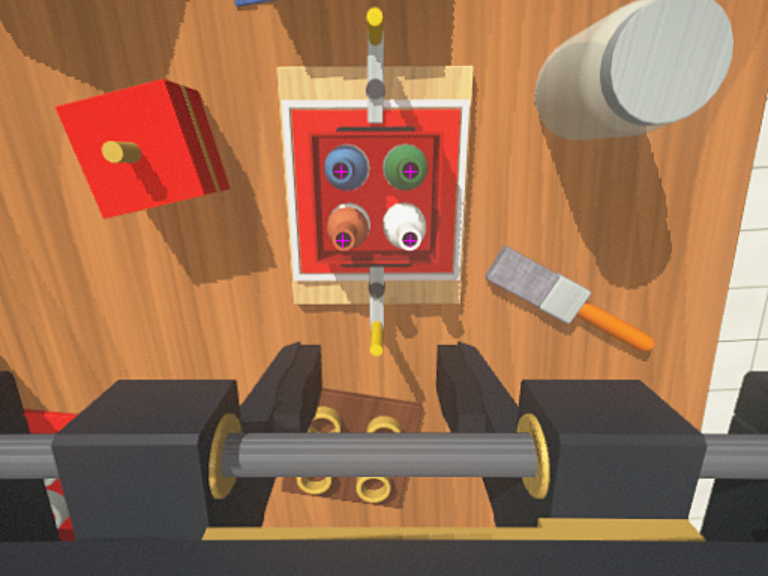

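Four vases are present, with mouths in the 768×576 view at blue (342,171), green (410,170), terracotta (343,240) and white (410,239), all on the predicted cup positions. I'll take terracotta first.

Emit:
{"name": "apply_moves", "arguments": {
  "motion": [
    [-0.25,[-0.4,0,0.15],0],
    [-0.25,[-0.4,0.6,0.15],0],
    [-0.25,[-0.37,0.9,0.13],0],
    [-0.25,[0,0.9,0],0],
    [-0.25,[0,0.9,0],0],
    [-0.25,[0,0.9,0],0],
    [-0.25,[0,0.9,0],0],
    [-0.25,[0,0.9,0],0],
    [-0.25,[0,0.9,0],0],
    [-0.25,[0,0,0],0],
    [-0.25,[0,0,0],0],
    [-0.25,[0,0,0],0]
  ],
  "grip_force": 20
}}

```text
clock: 25.47
eef_pos: [0.5478, -0.0172, 0.1234]
eef_rot: [-1.57, 0.044, -0.047]
contact_force: [0.3, 0.3, 0.3]
opening: 0.0329
```

Run:
```python
from h import *
plan([0.547,-0.0183,0.068],-0.054)
im,m=look("wrist","w12",["vase1","ring1"])
P=[[0.5471,-.018,.102],[0.550,.036,.102],[.601,-.0209,.102]]
print(pix("wrist",P,m).round(1))
```

```text
pos [ 0.5478 -0.0172  0.1234] tiltY [ 0.002  0.    -1.   ] yaw -0.058 q [ 0.36  0.58 -0.55  1.87  0.41  0.8  -0.46] open 0.0329 F [0.3 0.3 0.3] t 25.47
shift units total [-0.03  2.22 -0.05] world d [-0.0008 -0.0011 -0.0554] min rows 3
turn units -0.05
wrist vase1 [ 0.5486 -0.0175  0.0225] 0.94
wrist vase1 [0.5494 0.0387 0.0247] 0.74
wrist vase1 [ 0.603  -0.0201  0.0255] 0.71
wrist vase1 [0.604  0.0345 0.02  ] 0.65
[[250.3 229.2]
 [249.6 145.7]
 [333.4 228.8]]
```

View pics/w12.png

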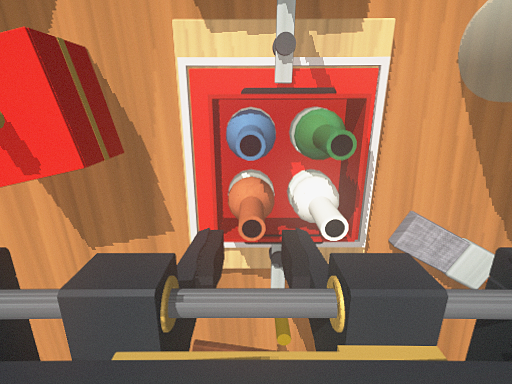

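The terracotta mouth at (251,228) is centred between the fingers.

Emit:
{"name": "apply_moves", "arguments": {
  "motion": [
    [-0.25,[0,0.8,0],0],
    [-0.25,[0,0.8,0],0],
    [-0.25,[0,0.6,0],0],
    [-0.25,[0,0,0],0],
    [-1,[0,0,0],0],
    [-1,[0,0,0],0],
    [-1,[0,0,0],0],
    [-1,[0,0,0],0],
    [-1,[0,-0.4,0],0],
    [-1,[0,-0.8,0],0],
    [-1,[0,-0.8,0],0],
    [-1,[0,-0.8,0],0],
    [-1,[0,-0.8,0],0],
    [-1,[0,-0.6,0],0],
    [-1,[0,0,0],0]
  ]
}}

```text
clock: 26.87
eef_pos: [0.5491, -0.0173, 0.176]
eef_rot: [-1.57, 0.041, -0.051]
contact_force: [0.5, 0.5, -1.1]
opening: 0.0172
```

Run:
```python
from h import *
plan([0.567,-0.268,0.17],-0.054)
look("scene","s13",["vase1"])
```

```text
pos [ 0.5491 -0.0173  0.176 ] tiltY [ 0.006 -0.    -1.   ] yaw -0.058 q [ 0.4   0.51 -0.59  1.84  0.36  0.89 -0.41] open 0.0172 F [ 0.5  0.5 -1.1] t 26.87
shift units total [ 1.3   0.25 -9.97] world d [ 0.0179 -0.2507 -0.006 ] min rows 12
turn units -0.05
scene vase1 [0.5499 0.0348 0.0219] 0.68
scene vase1 [0.6026 0.0361 0.0241] 0.53
scene vase1 [ 0.5512 -0.0185  0.13  ] 0.44
```

View pics/s13.png

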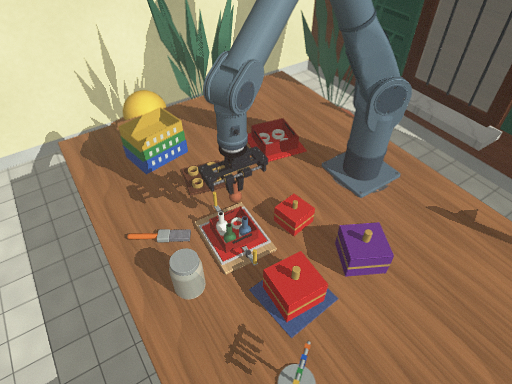

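Emit:
{"name": "apply_moves", "arguments": {
  "motion": [
    [-1,[0,0,-0.4],0],
    [-1,[0.05,0,-0.7],0],
    [-1,[0.05,0,-0.9],0],
    [-1,[0.05,0,-0.95],0],
    [-1,[0.05,0,-0.95],0],
    [-1,[0.05,0,-0.95],0],
    [-1,[0.05,0,-0.95],0],
    [-1,[0.05,0,-0.95],0],
    [-1,[0.05,0,-0.95],0],
    [-1,[0.05,0,-0.95],0],
    [-1,[0.05,0,-0.95],0],
    [-1,[0.05,0,-0.95],0],
    [-1,[0.05,0,-0.9],0],
    [-1,[0.05,0,-0.7],0],
    [-1,[0.05,0,-0.4],0],
    [-1,[0.05,0,-0.2],0],
    [-1,[0,0,0],0],
    [-1,[0,0,0],0]
  ]
}}

```text
clock: 28.47
eef_pos: [0.5471, -0.3356, 0.1717]
eef_rot: [-1.569, 0.045, -0.044]
contact_force: [0.2, 1.0, -1.7]
opening: 0.0175
```

Run:
```python
from h import *
plan([0.548,-0.336,0.063],-0.054)
im,m=look("wrist","w14",["ring1","rack","vase1"])
look("top","t14",["ring1"])
look("scene","s14",["ring1","vase1"])
```

```text
pos [ 0.5471 -0.3356  0.1717] tiltY [-0.001  0.001 -1.   ] yaw -0.057 q [ 0.83  0.65 -0.52  1.59  0.36  0.99  0.15] open 0.0175 F [ 0.2  1.  -1.7] t 28.47
shift units total [ 0.04  4.35 -0.02] world d [ 0.0009 -0.0004 -0.1087] min rows 5
turn units -0.04
wrist ring1 [ 0.4777 -0.3205  0.0209] 0.88
wrist ring1 [ 0.565  -0.2744  0.0204] 0.65
wrist ring1 [ 0.5484 -0.3359  0.02  ] 0.59
wrist ring1 [ 0.4926 -0.2532  0.0204] 0.57
wrist rack [ 0.5226 -0.2965  0.0008] 0.84
wrist vase1 [ 0.5458 -0.3337  0.1253] 0.68
top ring1 [ 0.4939 -0.2511  0.0151] 0.9
top ring1 [ 0.5513 -0.3357  0.0239] 0.83
top ring1 [ 0.4786 -0.3226  0.0162] 0.71
top ring1 [ 0.569  -0.2633  0.0157] 0.68
scene ring1 [ 0.5634 -0.2673  0.0188] 0.9
scene ring1 [ 0.4962 -0.2513  0.0231] 0.88
scene ring1 [ 0.5531 -0.3355  0.0189] 0.85
scene ring1 [ 0.4824 -0.316   0.0171] 0.68
scene ring1 [ 0.7815 -0.1194  0.001 ] 0.67
scene ring1 [0.5795 0.1067 0.0206] 0.65
scene vase1 [ 0.5993 -0.0243  0.0229] 0.74
scene vase1 [ 0.5488 -0.3367  0.1251] 0.61
scene vase1 [0.5479 0.0348 0.0224] 0.56
scene vase1 [0.6046 0.0375 0.0236] 0.5
```

View pics/w14.png

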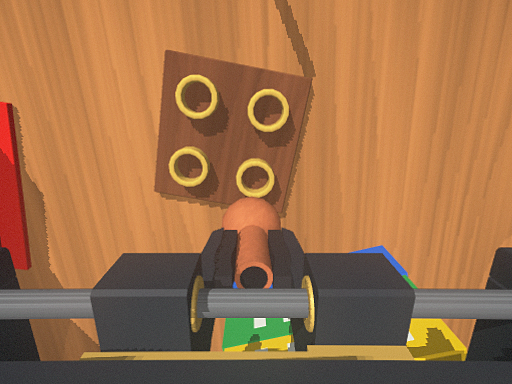

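View pics/s14.png

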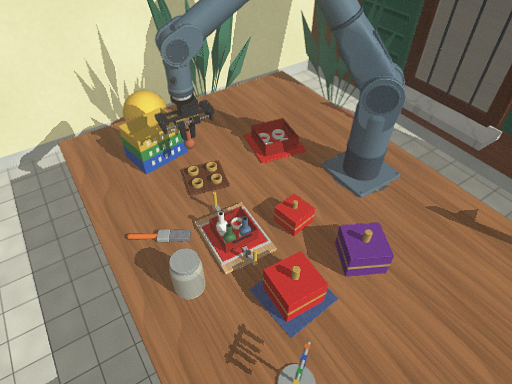

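Run:
```python
from h import *
m=camera_model("wrist"); im=cv2.imread("pics/w14.png"); hsv=cv2.cvtColor(im,cv2.COLOR_BGR2HSV)
ms=cv2.inRange(hsv,(18,100,120),(35,255,255)); ms[205:]=0
cs,h=cv2.findContours(ms,cv2.RETR_CCOMP,cv2.CHAIN_APPROX_NONE)
pts=[]
for i,c in enumerate(cs):
    if h[0][i][3]>=0 and len(c)>40:  # holes
        e=cv2.fitEllipse(c); w=ray("wrist",[e[0]],0.026,m)[0]; print(np.round(e[0],1),np.round(e[1],1),w.round(4)); pts.append(w[:2])
pts=np.array(pts); c=pts.mean(0); print("centre",c.round(4))
tem=np.array([[a,b] for a in(-.036,.036) for b in(-.036,.036)])
best=min(np.linspace(-.5,.2,701),key=lambda y:sum(np.linalg.norm((tem@np.array([[np.cos(y),np.sin(y)],[-np.sin(y),np.cos(y)]])+c)-p,axis=1).min()**2 for p in pts))
print(best,(tem@np.array([[np.cos(best),np.sin(best)],[-np.sin(best),np.cos(best)]])+c).round(4))
```

```text
[254.5 177.2] [23.9 27.7] [ 0.5503 -0.3353  0.026 ]
[188.5 165.7] [24.  29.5] [ 0.4814 -0.3187  0.026 ]
[267.5 109.9] [29.5 30.8] [ 0.567  -0.2669  0.026 ]
[196.3  96.2] [29.3 33.4] [ 0.4978 -0.25    0.026 ]
centre [ 0.5241 -0.2927]
-0.238 [[ 0.4807 -0.3192]
 [ 0.4976 -0.2492]
 [ 0.5506 -0.3362]
 [ 0.5676 -0.2662]]
```

Rings found at (254,177), (188,166), (268,110) and (196,96), and the 72 mm grid fits. I'll lower into the ring at (0.550,-0.336).

Emit:
{"name": "apply_moves", "arguments": {
  "motion": [
    [-1,[0.12,0.5,0],0],
    [-1,[0,0.8,0],0],
    [-1,[0,0.8,0],0],
    [-1,[0,0.8,0],0],
    [-1,[0,0.6,0],0],
    [-1,[0,0.4,0],0],
    [-1,[0,0.2,0],0],
    [-1,[0,0.1,0],0],
    [-1,[0,0.05,0],0],
    [-1,[0,0,0],0]
  ]
}}

```text
clock: 29.75
eef_pos: [0.5506, -0.3372, 0.0665]
eef_rot: [-1.571, 0.045, -0.047]
contact_force: [0.3, 0.3, -0.6]
opening: 0.0172
```

Emit:
{"name": "apply_moves", "arguments": {
  "motion": [
    [-1,[0,0.08,0],0],
    [-1,[0,0.06,0],0],
    [-1,[0,0,0],0]
  ]
}}

```text
clock: 30.0
eef_pos: [0.551, -0.337, 0.0636]
eef_rot: [-1.571, 0.044, -0.047]
contact_force: [-1.2, 0.4, 5.4]
opening: 0.0174
```

Emit:
{"name": "apply_moves", "arguments": {
  "motion": [
    [-0.6,[0,0,0],0],
    [-0.25,[0,0,0],0],
    [-0.25,[0,0,0],0],
    [-0.25,[0,0,0],0],
    [-0.25,[0,-0.6,0],0],
    [-0.25,[0,-0.8,0],0],
    [-0.25,[0,-1,0],0],
    [-0.25,[0,-1,0],0],
    [-0.25,[0,-1,0],0],
    [-0.25,[0,0,0],0]
  ]
}}

```text
clock: 30.83
eef_pos: [0.5531, -0.3382, 0.1789]
eef_rot: [-1.574, 0.04, -0.052]
contact_force: [1.8, -1.1, 1.1]
opening: 0.0329
```

Run:
```python
from h import *
plan([0.601,-0.0209,0.175],-0.054)
im,m=look("wrist","w15",["vase1"])
look("scene","s15",["vase1"])
look("top","t15",["vase1"])
```

```text
pos [ 0.5531 -0.3382  0.1789] tiltY [ 0.008 -0.004 -1.   ] yaw -0.059 q [ 0.83  0.65 -0.52  1.58  0.36  1.    0.15] open 0.0329 F [ 1.8 -1.1  1.1] t 30.83
shift units total [ 1.17  0.12 12.78] world d [ 0.0479  0.3173 -0.0039] min rows 15
turn units -0.05
scene vase1 [ 0.5547 -0.3371  0.0177] 0.7
scene vase1 [ 0.6017 -0.0224  0.0241] 0.66
scene vase1 [0.6016 0.0342 0.0205] 0.63
scene vase1 [0.5475 0.0342 0.0236] 0.43
top vase1 [0.5496 0.035  0.0229] 0.65
top vase1 [ 0.7809 -0.1165 -0.0013] 0.51
top vase1 [ 0.6008 -0.0211  0.02  ] 0.47
top vase1 [0.6039 0.037  0.0204] 0.47
top vase1 [ 0.5541 -0.3363  0.0197] 0.46
```

View pics/w15.png

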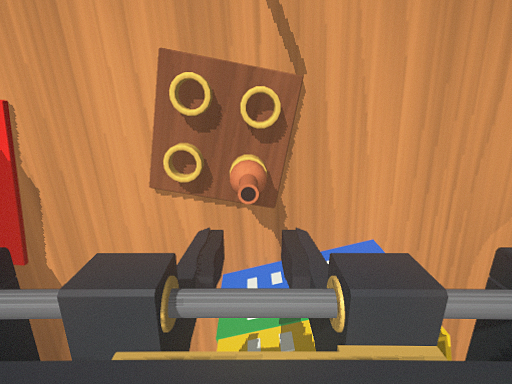

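View pics/s15.png

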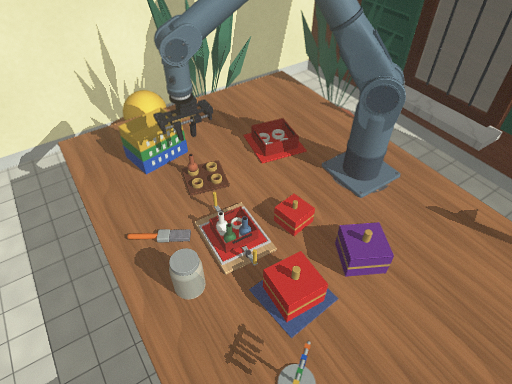

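Terracotta is seated in its ring, seen at (248,175) in the wrist view with its foot at z≈0.019. White is next.

Emit:
{"name": "apply_moves", "arguments": {
  "motion": [
    [-0.25,[0.1,0,0.5],0],
    [-0.25,[0.1,0,0.9],0],
    [-0.25,[0.1,0,0.95],0],
    [-0.25,[0.1,0,0.95],0],
    [-0.25,[0.1,0,0.95],0],
    [-0.25,[0.1,0,0.95],0],
    [-0.25,[0.1,0,0.95],0],
    [-0.25,[0.1,0,0.95],0],
    [-0.25,[0.1,0,0.95],0],
    [-0.25,[0.1,0,0.95],0],
    [-0.25,[0.1,0,0.95],0],
    [-0.25,[0.07,0,0.95],0],
    [-0.25,[0,0,0.9],0],
    [-0.25,[0,0,0.6],0],
    [-0.25,[0,0.3,0.38],0],
    [-0.25,[0,0.6,0],0],
    [-0.25,[0,0.6,0],0],
    [-0.25,[0,0.5,0],0],
    [-0.25,[0,0,0],0],
    [-0.25,[0,0,0],0]
  ]
}}

```text
clock: 32.8
eef_pos: [0.5971, -0.0198, 0.1215]
eef_rot: [-1.57, 0.048, -0.044]
contact_force: [0.2, 0.1, 0.0]
opening: 0.0332
```

Run:
```python
from h import *
plan([0.6015,-0.0209,0.068],-0.054)
im,m=look("wrist","w16",["vase1"])
P=[[.6015,-.0209,.102]]
print(pix("wrist",P,m).round(1))
```

```text
pos [ 0.5971 -0.0198  0.1215] tiltY [-0.002  0.    -1.   ] yaw -0.059 q [ 0.34  0.66 -0.53  1.74  0.42  0.86 -0.44] open 0.0332 F [0.2 0.1 0. ] t 32.8
shift units total [ 0.18  2.14 -0.03] world d [ 0.0044 -0.0011 -0.0535] min rows 3
turn units -0.05
wrist vase1 [ 0.6035 -0.0155  0.0265] 0.8
wrist vase1 [0.5479 0.0386 0.0211] 0.61
wrist vase1 [0.6023 0.03   0.0214] 0.56
[[258.2 230.4]]
```

View pics/w16.png

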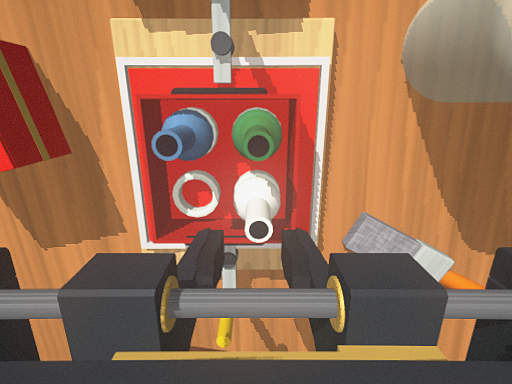

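The white mouth is at (258,229), matching the prediction.

Emit:
{"name": "apply_moves", "arguments": {
  "motion": [
    [-0.25,[0.18,0,-0.03],0],
    [-0.25,[0,0.8,0],0],
    [-0.25,[0,0.8,0],0],
    [-0.25,[0,0.54,0],0],
    [-0.25,[0,0,0],0],
    [-1,[0,0,0],0],
    [-1,[0,0,0],0],
    [-1,[0,0,0],0],
    [-1,[0,0,0],0],
    [-1,[0,-0.4,0],0],
    [-1,[0,-0.8,0],0],
    [-1,[0,-0.8,0],0],
    [-1,[0,-0.8,0],0],
    [-1,[0,-0.8,0],0],
    [-1,[0,-0.6,0],0],
    [-1,[0,0,0],0],
    [-1,[0,0,0],0]
  ]
}}

```text
clock: 34.32
eef_pos: [0.603, -0.0209, 0.175]
eef_rot: [-1.571, 0.044, -0.048]
contact_force: [-0.9, -0.8, -1.0]
opening: 0.0175
```

Run:
```python
from h import *
plan([0.4815,-0.319,0.175],-0.054)
look("scene","s17",["vase1"])
```

```text
pos [ 0.603  -0.0209  0.175 ] tiltY [ 0.002 -0.    -1.   ] yaw -0.058 q [ 0.36  0.6  -0.56  1.7   0.37  0.95 -0.4 ] open 0.0175 F [-0.9 -0.8 -1. ] t 34.32
shift units total [-4.160e+00 -1.000e-02 -1.219e+01] world d [-0.1215 -0.2981 -0.    ] min rows 14
turn units -0.05
scene vase1 [0.602  0.036  0.0212] 0.72
scene vase1 [0.5466 0.0356 0.022 ] 0.57
scene vase1 [ 0.5524 -0.3364  0.0176] 0.57
scene vase1 [ 0.6035 -0.0215  0.1283] 0.5
```

Emit:
{"name": "apply_moves", "arguments": {
  "motion": [
    [-1,[-0.15,0,-0.4],0],
    [-1,[-0.25,0,-0.7],0],
    [-1,[-0.3,0,-0.9],0],
    [-1,[-0.3,0,-0.9],0],
    [-1,[-0.3,0,-0.9],0],
    [-1,[-0.3,0,-0.9],0],
    [-1,[-0.3,0,-0.9],0],
    [-1,[-0.3,0,-0.9],0],
    [-1,[-0.3,0,-0.9],0],
    [-1,[-0.3,0,-0.9],0],
    [-1,[-0.3,0,-0.9],0],
    [-1,[-0.3,0,-0.9],0],
    [-1,[-0.3,0,-0.9],0],
    [-1,[-0.3,0,-0.7],0],
    [-1,[-0.16,0,-0.4],0],
    [-1,[0,0,-0.09],0],
    [-1,[0,0,0],0],
    [-1,[0,0,0],0]
  ]
}}

```text
clock: 35.92
eef_pos: [0.4813, -0.3175, 0.1737]
eef_rot: [-1.569, 0.045, -0.045]
contact_force: [1.5, 0.3, -2.9]
opening: 0.0171
```

Run:
```python
from h import *
plan([0.482,-0.319,0.0665],-0.054)
im,m=look("wrist","w18",["vase1","ring1"])
print(pix("wrist",[[.482,-.319,.026]],m))
look("scene","s18",["vase1","ring1"])
```

```text
pos [ 0.4813 -0.3175  0.1737] tiltY [ 0.     0.001 -1.   ] yaw -0.057 q [ 0.9   0.55 -0.53  1.77  0.34  0.92  0.17] open 0.0171 F [ 1.5  0.3 -2.9] t 35.92
shift units total [ 0.03  4.29 -0.06] world d [ 0.0007 -0.0015 -0.1072] min rows 5
turn units -0.03
wrist vase1 [ 0.5474 -0.3386  0.0183] 0.7
wrist vase1 [ 0.4791 -0.3166  0.1312] 0.64
wrist vase1 [ 0.5473 -0.3388  0.0199] 0.33
wrist ring1 [ 0.4943 -0.2506  0.0186] 0.94
wrist ring1 [ 0.5496 -0.337   0.0209] 0.91
wrist ring1 [ 0.5645 -0.2678  0.0195] 0.7
wrist ring1 [ 0.479  -0.32    0.0199] 0.59
[[252.37697931 179.71830903]]
scene vase1 [ 0.5637 -0.1243  0.0851] 0.65
scene vase1 [ 0.5516 -0.3367  0.0183] 0.58
scene vase1 [ 0.4795 -0.3196  0.1291] 0.52
scene vase1 [0.5473 0.0349 0.0215] 0.44
scene ring1 [ 0.4973 -0.2463  0.0246] 0.76
scene ring1 [ 0.5496 -0.3349  0.0203] 0.68
scene ring1 [ 0.5663 -0.2654  0.0176] 0.65
scene ring1 [ 0.4838 -0.3169  0.0166] 0.61
```

View pics/w18.png

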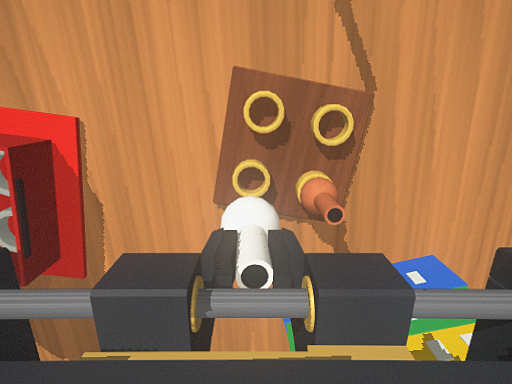

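The target ring is at (251,178), and the prediction was (252,180). Lowering.

Emit:
{"name": "apply_moves", "arguments": {
  "motion": [
    [-1,[0,0.5,-0.06],0],
    [-1,[0,0.8,0],0],
    [-1,[0,0.8,0],0],
    [-1,[0,0.8,0],0],
    [-1,[0,0.6,0],0],
    [-1,[0,0.4,0],0],
    [-1,[0,0.2,0],0],
    [-1,[0,0.1,0],0],
    [-1,[0,0.09,0],0],
    [-1,[0,0,0],0],
    [-1,[0,0.08,0],0],
    [-1,[0,0,0],0]
  ]
}}

```text
clock: 37.22
eef_pos: [0.4814, -0.3205, 0.0654]
eef_rot: [-1.571, 0.045, -0.047]
contact_force: [-0.6, 0.4, 1.5]
opening: 0.0177
```

Emit:
{"name": "apply_moves", "arguments": {
  "motion": [
    [-1,[0,0.06,0],0],
    [-1,[0,0,0],0]
  ]
}}

```text
clock: 37.38
eef_pos: [0.4816, -0.3203, 0.0645]
eef_rot: [-1.571, 0.045, -0.047]
contact_force: [-1.1, 1.7, 8.4]
opening: 0.0173
```

Emit:
{"name": "apply_moves", "arguments": {
  "motion": [
    [-0.6,[0,0,0],0],
    [-0.25,[0,0,0],0],
    [-0.25,[0,0,0],0],
    [-0.25,[0,0,0],0],
    [-0.25,[0,-0.6,0],0],
    [-0.25,[0,-0.8,0],0],
    [-0.25,[0,-1,0],0],
    [-0.25,[0,-1,0],0],
    [-0.25,[0,-1,0],0],
    [-0.25,[0,0,0],0],
    [-0.25,[0,0,0],0]
  ]
}}

```text
clock: 38.3
eef_pos: [0.4814, -0.3211, 0.1744]
eef_rot: [-1.572, 0.044, -0.048]
contact_force: [0.9, -0.3, -1.0]
opening: 0.0333
```

Run:
```python
from h import *
plan([0.550,0.0365,0.175],-0.054)
im,m=look("wrist","w19",["vase1"])
look("scene","s19",["vase1","knob"])
look("top","t19",["vase1"])
```

```text
pos [ 0.4814 -0.3211  0.1744] tiltY [ 0.002 -0.002 -1.   ] yaw -0.059 q [ 0.9   0.55 -0.53  1.77  0.34  0.92  0.17] open 0.0333 F [ 0.9 -0.3 -1. ] t 38.3
shift units total [ 1.9  -0.04 14.44] world d [0.0686 0.3576 0.0006] min rows 17
turn units -0.05
wrist vase1 [ 0.5468 -0.3382  0.0178] 0.95
wrist vase1 [ 0.4829 -0.3205  0.0204] 0.94
scene vase1 [0.6029 0.032  0.0206] 0.73
scene vase1 [ 0.4796 -0.3235  0.0216] 0.67
scene vase1 [ 0.5502 -0.3383  0.0162] 0.63
scene vase1 [0.5445 0.037  0.0234] 0.58
scene knob [0.5401 0.2806 0.1232] 0.93
scene knob [0.2945 0.2903 0.1259] 0.78
scene knob [0.375  0.0596 0.0968] 0.59
top vase1 [0.6045 0.033  0.0218] 0.6
top vase1 [ 0.4822 -0.3198  0.0189] 0.49
top vase1 [0.5517 0.0365 0.0243] 0.37
top vase1 [ 0.4936 -0.2488  0.0151] 0.32
```

View pics/w19.png

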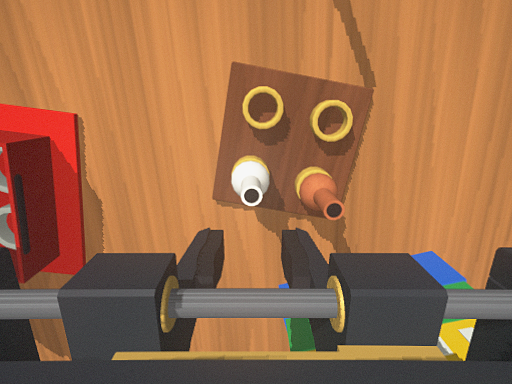

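View pics/s19.png

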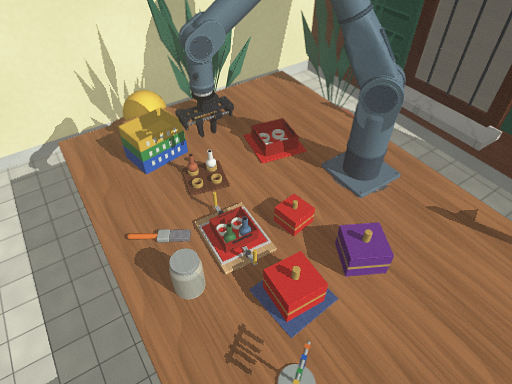

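White (250,180) and terracotta (317,187) are both seated. Blue is next, at (0.550,0.0365).

Emit:
{"name": "apply_moves", "arguments": {
  "motion": [
    [-0.25,[0.1,0,0.5],0],
    [-0.25,[0.12,0,0.9],0],
    [-0.25,[0.12,0,0.95],0],
    [-0.25,[0.12,0,0.95],0],
    [-0.25,[0.12,0,0.95],0],
    [-0.25,[0.12,0,0.95],0],
    [-0.25,[0.12,0,0.95],0],
    [-0.25,[0.12,0,0.95],0],
    [-0.25,[0.12,0,0.95],0],
    [-0.25,[0.12,0,0.95],0],
    [-0.25,[0.12,0,0.95],0],
    [-0.25,[0.12,0,0.95],0],
    [-0.25,[0.12,0,0.95],0],
    [-0.25,[0.12,0,0.95],0],
    [-0.25,[0.12,0,0.9],0],
    [-0.25,[0.12,0,0.5],0],
    [-0.25,[0.12,0.3,0.24],0],
    [-0.25,[0,0.9,0],0],
    [-0.25,[0,0.8,0],0],
    [-0.25,[0,0,0],0]
  ]
}}

```text
clock: 40.32
eef_pos: [0.5494, 0.0356, 0.1193]
eef_rot: [-1.572, 0.052, -0.041]
contact_force: [-1.6, -0.2, -0.7]
opening: 0.0328
```

Run:
```python
from h import *
plan([0.550,0.0362,0.068],-0.054)
im,m=look("wrist","w20",["vase1"])
print(pix("wrist",[[.550,.0362,.102]],m).round(1))
```

```text
pos [0.5494 0.0356 0.1193] tiltY [-0.007 -0.001 -1.   ] yaw -0.059 q [ 0.27  0.6  -0.55  1.86  0.42  0.81 -0.56] open 0.0328 F [-1.6 -0.2 -0.7] t 40.32
shift units total [0.03 2.05 0.03] world d [ 0.0006  0.0006 -0.0513] min rows 3
turn units -0.06
wrist vase1 [0.6037 0.0345 0.0215] 0.72
wrist vase1 [0.5509 0.0365 0.0232] 0.7
[[252.3 229.7]]
```

View pics/w20.png

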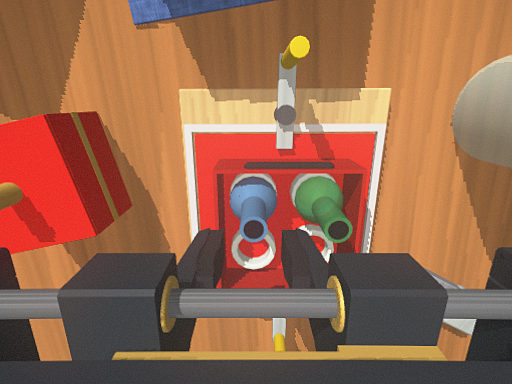

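The blue mouth at (254,229) is centred. Gripping and lifting.

Emit:
{"name": "apply_moves", "arguments": {
  "motion": [
    [-0.25,[0.03,0.3,0.03],0],
    [-0.25,[0,0.8,0],0],
    [-0.25,[0,0.6,0],0],
    [-0.25,[0,0.35,0],0],
    [-0.25,[0,0,0],0],
    [-1,[0,0,0],0],
    [-1,[0,0,0],0],
    [-1,[0,0,0],0],
    [-1,[0,0,0],0],
    [-1,[0,-0.4,0],0],
    [-1,[0,-0.8,0],0],
    [-1,[0,-0.8,0],0],
    [-1,[0,-0.8,0],0],
    [-1,[0,-0.8,0],0],
    [-1,[0,-0.6,0],0],
    [-1,[0,0,0],0],
    [-1,[0,0,0],0]
  ]
}}

```text
clock: 41.83
eef_pos: [0.5536, 0.0377, 0.1779]
eef_rot: [-1.57, 0.044, -0.048]
contact_force: [-0.3, 0.4, -1.2]
opening: 0.0179
```

Run:
```python
from h import *
plan([0.567,-0.267,0.175],-0.054)
look("scene","s21",["vase1"])
```

```text
pos [0.5536 0.0377 0.1779] tiltY [ 0.002 -0.    -1.   ] yaw -0.059 q [ 0.31  0.52 -0.6   1.82  0.37  0.91 -0.52] open 0.0179 F [-0.3  0.4 -1.2] t 41.83
shift units total [  1.25   0.12 -12.13] world d [ 0.0134 -0.3047 -0.0029] min rows 14
turn units -0.05
scene vase1 [0.549  0.0334 0.1283] 0.73
scene vase1 [ 0.4787 -0.3218  0.0208] 0.6
scene vase1 [ 0.5516 -0.335   0.0203] 0.47
```

Emit:
{"name": "apply_moves", "arguments": {
  "motion": [
    [-1,[0.05,0,-0.4],0],
    [-1,[0.08,0,-0.7],0],
    [-1,[0.09,0,-0.9],0],
    [-1,[0.09,0,-0.9],0],
    [-1,[0.09,0,-0.9],0],
    [-1,[0.09,0,-0.9],0],
    [-1,[0.09,0,-0.9],0],
    [-1,[0.09,0,-0.9],0],
    [-1,[0.09,0,-0.9],0],
    [-1,[0.09,0,-0.9],0],
    [-1,[0.09,0,-0.9],0],
    [-1,[0.09,0,-0.9],0],
    [-1,[0.09,0,-0.9],0],
    [-1,[0.09,0,-0.7],0],
    [-1,[0.04,0,-0.4],0],
    [-1,[0,0,-0.03],0],
    [-1,[0,0,0],0],
    [-1,[0,0,0],0],
    [-1,[0,0,0],0]
  ]
}}

```text
clock: 43.52
eef_pos: [0.5667, -0.2649, 0.1769]
eef_rot: [-1.569, 0.044, -0.044]
contact_force: [0.5, -0.1, 0.0]
opening: 0.0176
```

Run:
```python
from h import *
plan([0.567,-0.267,0.0665],-0.054)
im,m=look("wrist","w22",["vase1","ring1"])
print(pix("wrist",[[.567,-.267,.026]],m))
look("scene","s22",["vase1","ring1"])
```

```text
pos [ 0.5667 -0.2649  0.1769] tiltY [-0.     0.001 -1.   ] yaw -0.056 q [ 0.74  0.62 -0.54  1.63  0.37  0.99  0.02] open 0.0176 F [ 0.5 -0.1  0. ] t 43.52
shift units total [ 0.02  4.42 -0.09] world d [ 0.0003 -0.0021 -0.1104] min rows 5
turn units -0.02
wrist vase1 [ 0.5648 -0.2667  0.1269] 0.96
wrist vase1 [ 0.4831 -0.3195  0.022 ] 0.76
wrist ring1 [ 0.4942 -0.253   0.0172] 0.95
wrist ring1 [ 0.5645 -0.2696  0.0198] 0.93
wrist ring1 [ 0.5217 -0.2968 -0.0038] 0.64
wrist ring1 [ 0.4806 -0.3177  0.0184] 0.55
[[252.13914013 179.41269728]]
scene vase1 [ 0.5524 -0.3346  0.0175] 0.51
scene vase1 [ 0.5613 -0.2667  0.1262] 0.5
scene vase1 [0.6016 0.0347 0.0214] 0.43
scene vase1 [ 0.4793 -0.3208  0.0209] 0.41
scene ring1 [ 0.4834 -0.3175  0.0174] 0.87
scene ring1 [ 0.5513 -0.3347  0.0189] 0.68
scene ring1 [ 0.4972 -0.2474  0.0223] 0.57
scene ring1 [ 0.5666 -0.2676  0.0165] 0.56
```

View pics/w22.png

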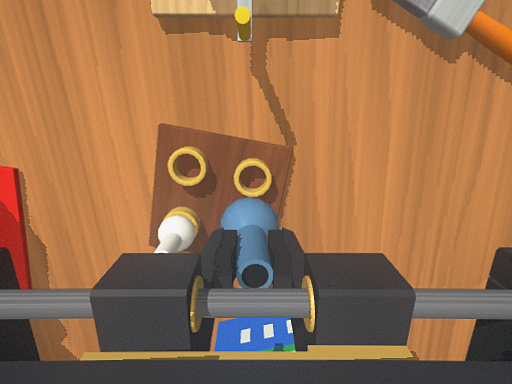

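The ring is at (253,178) and the prediction was (252,179). Lowering blue.

Emit:
{"name": "apply_moves", "arguments": {
  "motion": [
    [-1,[0.03,0.5,-0.06],0],
    [-1,[0,0.8,0],0],
    [-1,[0,0.8,0],0],
    [-1,[0,0.8,0],0],
    [-1,[0,0.6,0],0],
    [-1,[0,0.4,0],0],
    [-1,[0,0.2,0],0],
    [-1,[0,0.15,0],0],
    [-1,[0,0.1,0],0],
    [-1,[0,0,0],0],
    [-1,[0,0.08,0],0],
    [-1,[0,0,0],0]
  ]
}}

```text
clock: 44.82
eef_pos: [0.5689, -0.2676, 0.068]
eef_rot: [-1.57, 0.043, -0.048]
contact_force: [-1.0, 2.8, 8.4]
opening: 0.0172
```

Emit:
{"name": "apply_moves", "arguments": {
  "motion": [
    [-0.6,[0,0,0],0],
    [-0.25,[0,0,0],0],
    [-0.25,[0,0,0],0],
    [-0.25,[0,0,0],0],
    [-0.25,[0,-0.6,0],0],
    [-0.25,[0,-0.8,0],0],
    [-0.25,[0,-1,0],0],
    [-0.25,[0,-1,0],0],
    [-0.25,[0,-1,0],0],
    [-0.25,[0,0,0],0],
    [-0.25,[0,0,0],0]
  ]
}}

```text
clock: 45.73
eef_pos: [0.5681, -0.2689, 0.1786]
eef_rot: [-1.572, 0.043, -0.049]
contact_force: [0.3, -0.3, -0.2]
opening: 0.0334
```

Run:
```python
from h import *
plan([0.6035,0.0335,0.175],-0.054)
im,m=look("wrist","w23",["vase1"])
look("scene","s23",["vase1","knob"])
look("top","t23",["vase1"])
```

```text
pos [ 0.5681 -0.2689  0.1786] tiltY [ 0.003 -0.002 -1.   ] yaw -0.059 q [ 0.74  0.63 -0.54  1.63  0.37  0.99  0.03] open 0.0334 F [ 0.3 -0.3 -0.2] t 45.73
shift units total [ 0.7   0.13 12.16] world d [ 0.0354  0.3024 -0.0036] min rows 14
turn units -0.05
wrist vase1 [ 0.5633 -0.264   0.0176] 0.71
wrist vase1 [ 0.5472 -0.3374  0.0197] 0.62
wrist vase1 [ 0.4807 -0.32    0.0224] 0.59
scene vase1 [0.6059 0.0341 0.0222] 0.65
scene vase1 [ 0.4781 -0.3227  0.0177] 0.56
scene vase1 [ 0.5662 -0.2689  0.0178] 0.53
scene vase1 [ 0.5521 -0.3363  0.0178] 0.51
scene knob [0.2953 0.2915 0.1251] 0.93
scene knob [0.5401 0.2794 0.1283] 0.81
scene knob [0.3739 0.0574 0.0938] 0.7
scene knob [ 0.4806 -0.3245  0.0171] 0.66
top vase1 [7.678e-01 9.480e-02 4.000e-04] 0.61
top vase1 [ 0.5674 -0.2694  0.0196] 0.57
top vase1 [0.604  0.0356 0.0236] 0.39
```

View pics/w23.png

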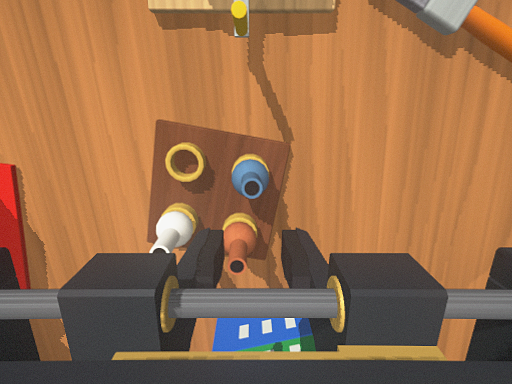

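View pics/s23.png

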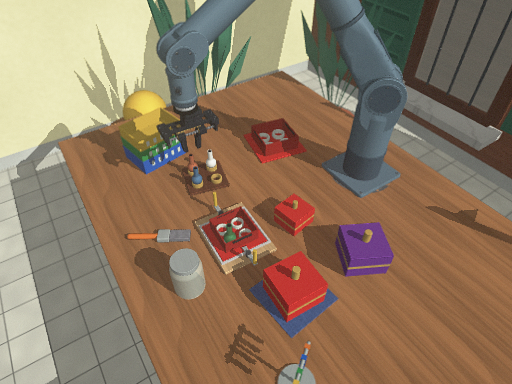

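Blue is seated at (250,177). Green is the last one, at (0.6035,0.0335).

Emit:
{"name": "apply_moves", "arguments": {
  "motion": [
    [-0.25,[0.05,0,0.5],0],
    [-0.25,[0.05,0,0.8],0],
    [-0.25,[0.05,0,0.95],0],
    [-0.25,[0.05,0,0.95],0],
    [-0.25,[0.05,0,0.95],0],
    [-0.25,[0.05,0,0.95],0],
    [-0.25,[0.05,0,0.95],0],
    [-0.25,[0.05,0,0.95],0],
    [-0.25,[0.05,0,0.95],0],
    [-0.25,[0.05,0,0.95],0],
    [-0.25,[0.05,0,0.95],0],
    [-0.25,[0.05,0,0.95],0],
    [-0.25,[0.05,0,0.8],0],
    [-0.25,[0.05,0.3,0.56],0],
    [-0.25,[0,0.9,0],0],
    [-0.25,[0,0.9,0],0],
    [-0.25,[0,0.1,0],0],
    [-0.25,[0,0,0],0],
    [-0.25,[0,0,0],0],
    [-0.25,[0,0,0],0]
  ]
}}

```text
clock: 47.75
eef_pos: [0.6031, 0.0344, 0.1226]
eef_rot: [-1.57, 0.044, -0.047]
contact_force: [0.4, -0.6, 0.6]
opening: 0.0334
```

Run:
```python
from h import *
plan([0.6037,0.0333,0.068],-0.054)
im,m=look("wrist","w24",["vase1"])
print(pix("wrist",[[.6037,.0333,.102]],m).round(1))
```

```text
pos [0.6031 0.0344 0.1226] tiltY [ 0.002  0.    -1.   ] yaw -0.059 q [ 0.25  0.67 -0.54  1.73  0.43  0.87 -0.53] open 0.0334 F [ 0.4 -0.6  0.6] t 47.75
shift units total [ 0.02  2.18 -0.04] world d [ 0.0006 -0.0011 -0.0546] min rows 3
turn units -0.05
wrist vase1 [0.6024 0.0343 0.0195] 0.92
[[252.2 230.1]]
```

View pics/w24.png

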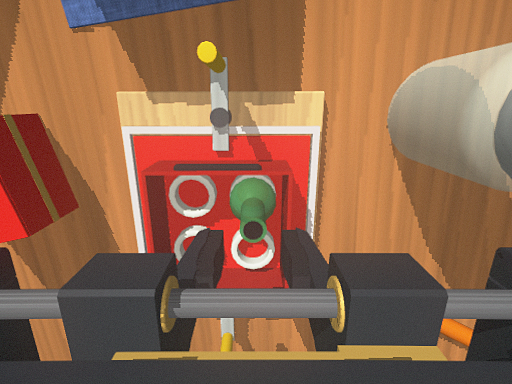

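The green mouth at (253,229) is centred.

Emit:
{"name": "apply_moves", "arguments": {
  "motion": [
    [-0.25,[0,0.4,-0.03],0],
    [-0.25,[0,0.8,0],0],
    [-0.25,[0,0.6,0],0],
    [-0.25,[0,0.38,0],0],
    [-0.25,[0,0,0],0],
    [-1,[0,0,0],0],
    [-1,[0,0,0],0],
    [-1,[0,0,0],0],
    [-1,[0,0,0],0],
    [-1,[0,-0.4,0],0],
    [-1,[0,-0.8,0],0],
    [-1,[0,-0.8,0],0],
    [-1,[0,-0.8,0],0],
    [-1,[0,-0.8,0],0],
    [-1,[0,-0.6,0],0],
    [-1,[0,0,0],0],
    [-1,[0,0,0],0]
  ]
}}

```text
clock: 49.27
eef_pos: [0.6026, 0.0333, 0.1727]
eef_rot: [-1.57, 0.044, -0.047]
contact_force: [-0.7, 0.4, -0.9]
opening: 0.0172
```

Run:
```python
from h import *
plan([0.497,-0.250,0.175],-0.054)
look("scene","s25",["vase1"])
```

```text
pos [0.6026 0.0333 0.1727] tiltY [ 0.002 -0.    -1.   ] yaw -0.058 q [ 0.28  0.6  -0.57  1.7   0.39  0.95 -0.5 ] open 0.0172 F [-0.7  0.4 -0.9] t 49.27
shift units total [ -3.56  -0.1  -11.56] world d [-0.1056 -0.2833  0.0023] min rows 13
turn units -0.05
scene vase1 [ 0.5669 -0.2683  0.0168] 0.68
scene vase1 [0.6035 0.0307 0.1285] 0.59
scene vase1 [ 0.4805 -0.3223  0.0198] 0.57
scene vase1 [ 0.5512 -0.3351  0.0172] 0.52
scene vase1 [ 0.4822 -0.3187  0.0188] 0.42
scene vase1 [ 6.202e-01 -5.331e-01  4.000e-04] 0.26
```

Emit:
{"name": "apply_moves", "arguments": {
  "motion": [
    [-1,[-0.12,0,-0.4],0],
    [-1,[-0.22,0,-0.7],0],
    [-1,[-0.28,0,-0.9],0],
    [-1,[-0.28,0,-0.9],0],
    [-1,[-0.28,0,-0.9],0],
    [-1,[-0.28,0,-0.9],0],
    [-1,[-0.28,0,-0.9],0],
    [-1,[-0.28,0,-0.9],0],
    [-1,[-0.28,0,-0.9],0],
    [-1,[-0.28,0,-0.9],0],
    [-1,[-0.28,0,-0.9],0],
    [-1,[-0.28,0,-0.9],0],
    [-1,[-0.22,0,-0.7],0],
    [-1,[-0.15,0,-0.5],0],
    [-1,[-0.05,0,-0.26],0],
    [-1,[0,0,0],0],
    [-1,[0,0,0],0],
    [-1,[0,0,0],0]
  ]
}}

```text
clock: 50.87
eef_pos: [0.4971, -0.2484, 0.1716]
eef_rot: [-1.569, 0.044, -0.044]
contact_force: [0.0, 0.5, -0.5]
opening: 0.0174
```

Run:
```python
from h import *
plan([0.497,-0.250,0.0665],-0.054)
im,m=look("wrist","w26",["vase1","ring1"])
print(pix("wrist",[[.497,-.25,.026]],m))
```

```text
pos [ 0.4971 -0.2484  0.1716] tiltY [ 0.     0.001 -1.   ] yaw -0.056 q [ 0.8   0.52 -0.56  1.82  0.34  0.89  0.03] open 0.0174 F [ 0.   0.5 -0.5] t 50.87
shift units total [-0.    4.21 -0.07] world d [-1.000e-04 -1.600e-03 -1.051e-01] min rows 5
turn units -0.03
wrist vase1 [ 0.5646 -0.2667  0.0172] 0.8
wrist vase1 [ 0.4982 -0.2506  0.1252] 0.59
wrist vase1 [ 0.5487 -0.3351  0.0193] 0.48
wrist ring1 [ 0.5651 -0.2711  0.0209] 0.84
wrist ring1 [ 0.5493 -0.3374  0.0205] 0.75
wrist ring1 [ 0.4957 -0.2527  0.0211] 0.7
[[251.59822928 180.31835136]]
```

View pics/w26.png

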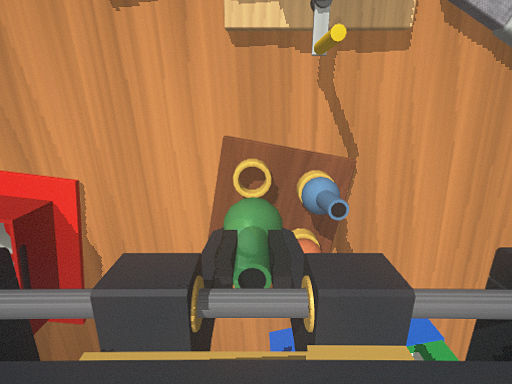

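The ring is at (252,178), matching. Lowering green.

Emit:
{"name": "apply_moves", "arguments": {
  "motion": [
    [-1,[0,0.5,-0.05],0],
    [-1,[0,0.8,0],0],
    [-1,[0,0.8,0],0],
    [-1,[0,0.8,0],0],
    [-1,[0,0.6,0],0],
    [-1,[0,0.3,0],0],
    [-1,[0,0.2,0],0],
    [-1,[0,0.1,0],0],
    [-1,[0,0.05,0],0],
    [-1,[0,0,0],0],
    [-1,[0,0.06,0],0],
    [-1,[0,0,0],0]
  ]
}}

```text
clock: 52.02
eef_pos: [0.4968, -0.2514, 0.0669]
eef_rot: [-1.571, 0.045, -0.047]
contact_force: [-0.3, 0.3, -2.1]
opening: 0.0174
```

Emit:
{"name": "apply_moves", "arguments": {
  "motion": [
    [-1,[0,0.08,0],0],
    [-1,[0,0.05,0],0],
    [-1,[0,0,0],0]
  ]
}}

```text
clock: 52.27
eef_pos: [0.497, -0.251, 0.0635]
eef_rot: [-1.57, 0.045, -0.046]
contact_force: [0.4, -0.2, 1.9]
opening: 0.0174
```

Emit:
{"name": "apply_moves", "arguments": {
  "motion": [
    [-1,[0,0.05,0],0],
    [-1,[0,0,0],0],
    [-0.6,[0,0,0],0],
    [-0.25,[0,0,0],0],
    [-0.25,[0,0,0],0],
    [-0.25,[0,0,0],0],
    [-0.25,[0,-0.6,0],0],
    [-0.25,[0,-0.8,0],0],
    [-0.25,[0,-1,0],0],
    [-0.25,[0,-1,0],0],
    [-0.25,[0,-1,0],0],
    [-0.25,[0,0,0],0],
    [-0.25,[0,0,0],0]
  ]
}}

```text
clock: 53.35
eef_pos: [0.4971, -0.2518, 0.173]
eef_rot: [-1.572, 0.044, -0.048]
contact_force: [-0.2, 0.0, -0.3]
opening: 0.033
```

Run:
```python
from h import *
plan([0.568,-0.1265,0.16],-0.054)
im,m=look("wrist","w27",["vase1","peg_b"])
look("scene","s27",["vase1","knob"])
```

```text
pos [ 0.4971 -0.2518  0.173 ] tiltY [ 0.002 -0.001 -1.   ] yaw -0.059 q [ 0.81  0.52 -0.56  1.82  0.35  0.89  0.04] open 0.033 F [-0.2  0.  -0.3] t 53.35
shift units total [2.53 0.52 5.17] world d [ 0.0709  0.1253 -0.013 ] min rows 6
turn units -0.05
wrist vase1 [ 0.4835 -0.3196  0.0214] 0.86
wrist vase1 [ 0.5646 -0.2655  0.0187] 0.82
wrist vase1 [ 0.4942 -0.2502  0.0145] 0.58
wrist peg_b [ 0.5697 -0.1273  0.0869] 0.8
wrist peg_b [ 0.4818 -0.3165  0.0202] 0.55
scene vase1 [ 0.557  -0.3363  0.0159] 0.66
scene vase1 [ 0.4984 -0.2504  0.0146] 0.58
scene vase1 [ 0.563  -0.2719  0.0175] 0.51
scene vase1 [ 0.4829 -0.321   0.0202] 0.5
scene vase1 [ 6.214e-01 -5.332e-01 -6.000e-04] 0.31
scene knob [0.5421 0.2792 0.1254] 0.92
scene knob [0.2915 0.2917 0.1285] 0.81
scene knob [0.3738 0.0589 0.0963] 0.59
scene knob [0.7745 0.0885 0.0023] 0.34
```

View pics/w27.png

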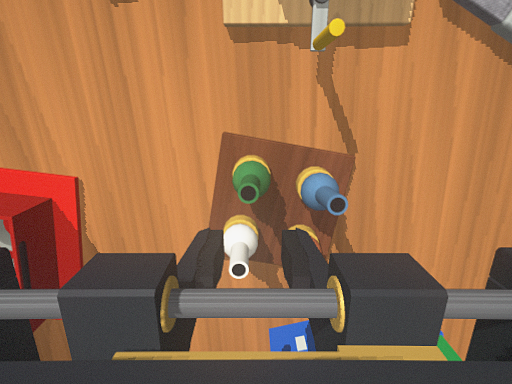

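View pics/s27.png

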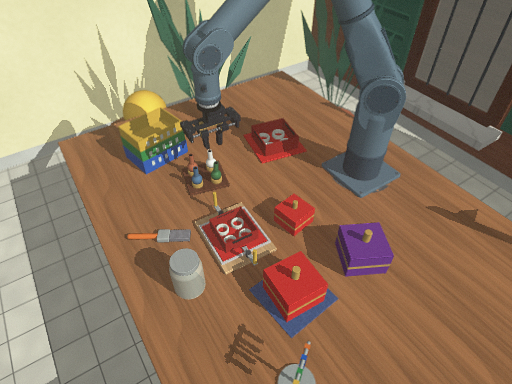

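All four vases are in rings. Now I'll open catch_b, whose peg is at (0.568,-0.127).

Emit:
{"name": "apply_moves", "arguments": {
  "motion": [
    [0,[0.4,0,0.8],0],
    [0,[0.45,0,0.9],0],
    [0,[0.45,0,0.9],0],
    [0,[0.45,0,0.9],0],
    [0,[0.45,0,0.9],0],
    [0,[0.33,0.5,0.77],0],
    [0,[0,0.4,0],0],
    [0,[0,0,0],0],
    [0,[0,0,0],0]
  ],
  "grip_force": 10
}}

```text
clock: 54.4
eef_pos: [0.566, -0.1267, 0.1484]
eef_rot: [-1.571, 0.048, -0.044]
contact_force: [-0.1, 0.0, 0.5]
opening: 0.0442
```

Run:
```python
from h import *
plan([0.568,-0.127,0.058],-0.054)
im,m=look("wrist","w28",["peg_b"])
print(pix("wrist",[[.568,-.127,.085]],m))
```

```text
pos [ 0.566  -0.1267  0.1484] tiltY [-0.003 -0.    -1.   ] yaw -0.059 q [ 0.55  0.6  -0.55  1.77  0.39  0.88 -0.24] open 0.0442 F [-0.1  0.   0.5] t 54.4
shift units total [ 0.09  3.62 -0.01] world d [ 0.002  -0.0003 -0.0904] min rows 5
turn units -0.05
wrist peg_b [ 0.5698 -0.1261  0.0859] 0.83
[[254.17503442 205.68073473]]
```

View pics/w28.png

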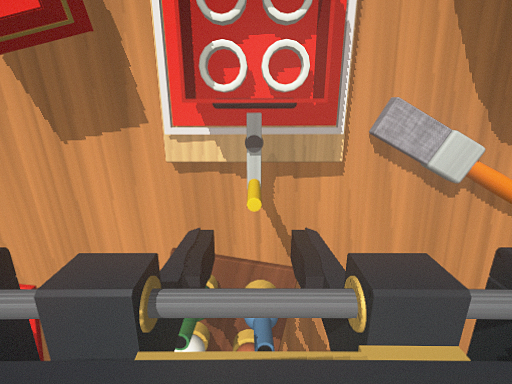

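Emit:
{"name": "apply_moves", "arguments": {
  "motion": [
    [0,[0.07,0.8,0],0],
    [0,[0,0.8,0],0],
    [0,[0,0.8,0],0],
    [0,[0,0.8,0],0],
    [0,[0,0.4,0],0],
    [0,[0,0,0],0],
    [-1,[0,0,0],0],
    [-1,[0,0,0],0],
    [-1,[0,0,0],0],
    [-1,[0,0,0],0],
    [-1,[0,0,0],0]
  ]
}}

```text
clock: 55.42
eef_pos: [0.5691, -0.1262, 0.0602]
eef_rot: [-1.571, 0.045, -0.046]
contact_force: [-1.5, -0.5, 1.7]
opening: 0.0127
```

Emit:
{"name": "apply_moves", "arguments": {
  "motion": [
    [-1,[0.25,0,0.02],0],
    [-1,[0.24,0,0.06],0],
    [-1,[0.23,0,0.1],0],
    [-1,[0.21,0,0.13],0],
    [-1,[0.19,0,0.16],0],
    [-1,[0.16,0,0.19],0],
    [-1,[0.13,0,0.21],0],
    [-1,[0.09,0,0.23],0],
    [-1,[0.06,0,0.24],0],
    [-1,[0.02,0,0.24],0],
    [-1,[0,0,0],0],
    [-1,[0,0,0],0]
  ]
}}

```text
clock: 56.42
eef_pos: [0.6093, -0.0908, 0.0591]
eef_rot: [-1.574, 0.049, -0.044]
contact_force: [-6.2, -6.2, 4.6]
opening: 0.0116
```

Emit:
{"name": "apply_moves", "arguments": {
  "motion": [
    [0,[0,0,0],0],
    [0,[0,0,0],0],
    [0,[0,0,0],0],
    [0,[0,-0.8,0],0],
    [0,[0,-1,0],0],
    [0,[0,-1,0],0],
    [0,[0,-0.8,0],0],
    [0,[-0.1,0,0.6],0],
    [0,[-0.15,0,0.9],0],
    [0,[-0.15,0,0.9],0],
    [0,[-0.15,0,0.9],0],
    [0,[-0.15,0,0.9],0],
    [0,[-0.15,0,0.9],0],
    [0,[-0.15,0,0.9],0],
    [0,[-0.15,0,0.9],0],
    [0,[-0.15,0,0.9],0],
    [0,[-0.15,0,0.9],0],
    [0,[-0.1,0,0.5],0],
    [0,[0,0,0],0],
    [0,[0,0,0],0]
  ]
}}

```text
clock: 58.08
eef_pos: [0.5855, 0.1432, 0.1494]
eef_rot: [-1.57, 0.045, -0.045]
contact_force: [-0.3, -0.6, -0.2]
opening: 0.0441
```

Run:
```python
from h import *
plan([0.5845,0.1415,0.058],-0.054)
im,m=look("wrist","w29",["peg_a"])
print(pix("wrist",[[.5845,.1415,.085]],m))
look("scene","s29",["peg_a","pivot_a","knob"])
```

```text
pos [0.5855 0.1432 0.1494] tiltY [ 0. -0. -1.] yaw -0.057 q [ 0.09  0.63 -0.56  1.71  0.41  0.91 -0.7 ] open 0.0441 F [-0.3 -0.6 -0.2] t 58.08
shift units total [-0.03  3.66 -0.07] world d [-0.001  -0.0017 -0.0914] min rows 5
turn units -0.03
wrist peg_a [0.5834 0.1398 0.0859] 0.83
[[250.3621095  207.14152577]]
scene peg_a [0.5845 0.1423 0.0892] 0.58
scene peg_a [ 0.7777 -0.122   0.0022] 0.48
scene peg_a [ 0.606  -0.0877  0.0851] 0.39
scene pivot_a [0.5838 0.1051 0.0219] 0.8
scene pivot_a [ 0.5664 -0.0896  0.0202] 0.78
scene pivot_a [0.5856 0.1429 0.0897] 0.39
scene knob [0.5401 0.279  0.1256] 0.65
scene knob [0.2961 0.2892 0.1264] 0.65
scene knob [0.3727 0.0617 0.0949] 0.57
scene knob [ 0.5542 -0.3377  0.0156] 0.28
```

View pics/w29.png

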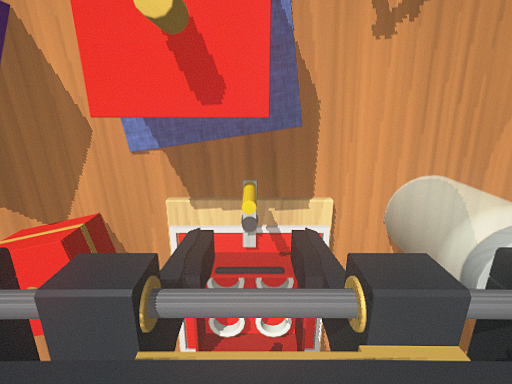

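The peg top is at (249,208), close to the prediction. I'll open catch_a now.

Emit:
{"name": "apply_moves", "arguments": {
  "motion": [
    [0,[-0.04,0.8,-0.07],0],
    [0,[0,0.8,0],0],
    [0,[0,0.8,0],0],
    [0,[0,0.8,0],0],
    [0,[0,0.45,0],0],
    [0,[0,0,0],0],
    [-1,[0,0,0],0],
    [-1,[0,0,0],0],
    [-1,[0,0,0],0],
    [-1,[0,0,0],0],
    [-1,[0,0,0],0]
  ]
}}

```text
clock: 59.3
eef_pos: [0.5843, 0.1416, 0.0589]
eef_rot: [-1.57, 0.046, -0.046]
contact_force: [-9.4, 2.2, 5.7]
opening: 0.013
```

Emit:
{"name": "apply_moves", "arguments": {
  "motion": [
    [-1,[-0.25,0,-0.02],0],
    [-1,[-0.24,0,-0.06],0],
    [-1,[-0.23,0,-0.1],0],
    [-1,[-0.21,0,-0.13],0],
    [-1,[-0.19,0,-0.16],0],
    [-1,[-0.16,0,-0.19],0],
    [-1,[-0.13,0,-0.21],0],
    [-1,[-0.09,0,-0.23],0],
    [-1,[-0.06,0,-0.24],0],
    [-1,[-0.02,0,-0.24],0],
    [-1,[0,0,0],0],
    [-1,[0,0,0],0]
  ]
}}

```text
clock: 60.3
eef_pos: [0.5402, 0.1031, 0.0585]
eef_rot: [-1.573, 0.049, -0.043]
contact_force: [-5.6, 0.5, 13.0]
opening: 0.0115
```

Emit:
{"name": "apply_moves", "arguments": {
  "motion": [
    [0,[0,0,0],0],
    [0,[0,0,0],0],
    [0,[0,0,0],0],
    [0,[0,-0.8,0],0],
    [0,[0,-1,0],0],
    [0,[0,-1,0],0],
    [0,[0,-1,0],0],
    [0,[0,-1,0],0],
    [0,[0,-1,-0.5],0],
    [0,[0,-1,-0.8],0],
    [0,[0,-1,-0.8],0],
    [0,[0,-0.5,-0.8],0],
    [0,[0,0,-0.8],0],
    [0,[0,0,-0.8],0],
    [0,[0,0,-0.4],0],
    [0,[0,0,0],0],
    [0,[0,0,0],0]
  ]
}}

```text
clock: 61.72
eef_pos: [0.535, -0.018, 0.2653]
eef_rot: [-1.57, 0.047, -0.046]
contact_force: [-0.2, 0.1, -0.1]
opening: 0.0442
```

Run:
```python
from h import *
plan([0.55,0.0,0.3],-0.054)
look("wrist","w30",["peg_a","pivot_a"])
look("scene","s30",["peg_a","pivot_a","knob","vase1","mat","box","lid"])
look("top","t30",["peg_a","pivot_a","vase1"])
```

```text
pos [ 0.535  -0.018   0.2653] tiltY [-0.001  0.    -1.   ] yaw -0.059 q [ 0.44  0.38 -0.62  1.79  0.25  1.06 -0.33] open 0.0442 F [-0.2  0.1 -0.1] t 61.72
shift units total [ 0.55 -1.39  0.75] world d [0.015  0.018  0.0347] min rows 2
turn units -0.06
wrist peg_a [0.5383 0.1098 0.087 ] 0.86
wrist peg_a [ 0.6108 -0.0885  0.0831] 0.63
wrist peg_a [7.745e-01 9.700e-02 4.000e-04] 0.53
wrist pivot_a [0.5806 0.1048 0.0216] 0.89
wrist pivot_a [ 0.5672 -0.0888  0.0198] 0.58
wrist pivot_a [ 7.718e-01  9.520e-02 -3.000e-04] 0.58
wrist pivot_a [ 0.547  -0.3366  0.0195] 0.48
scene peg_a [0.5427 0.1094 0.0842] 0.71
scene peg_a [ 0.6053 -0.0879  0.083 ] 0.44
scene pivot_a [ 0.572  -0.0855  0.0203] 0.9
scene pivot_a [0.5833 0.1028 0.0208] 0.86
scene pivot_a [0.5428 0.279  0.1243] 0.37
scene knob [0.2891 0.2917 0.1284] 0.87
scene knob [0.5448 0.1103 0.0848] 0.62
scene knob [0.3728 0.0569 0.0944] 0.56
scene vase1 [ 0.5647 -0.2678  0.0162] 0.71
scene vase1 [ 0.4812 -0.3226  0.0186] 0.56
scene vase1 [ 0.5515 -0.3399  0.0199] 0.56
scene vase1 [ 0.4985 -0.251   0.0186] 0.5
scene box [0.5725 0.0094 0.0111] 0.97
scene box [ 0.1762 -0.3217 -0.    ] 0.66
scene box [0.5824 0.1038 0.0194] 0.49
scene box [ 7.781e-01 -1.216e-01 -3.000e-04] 0.31
scene lid [0.2985 0.2932 0.0029] 0.91
scene lid [0.5411 0.2765 0.0071] 0.84
top peg_a [0.5451 0.1083 0.0874] 0.51
top pivot_a [ 0.6244 -0.53   -0.0022] 0.67
top pivot_a [ 0.5744 -0.0875  0.0213] 0.65
top pivot_a [0.5812 0.1034 0.0209] 0.61
top vase1 [ 0.498  -0.2494  0.0148] 0.64
top vase1 [ 0.4798 -0.3216  0.0197] 0.63
top vase1 [ 0.5642 -0.2717  0.0173] 0.53
top vase1 [ 0.554  -0.3397  0.0219] 0.52
```

View pics/w30.png

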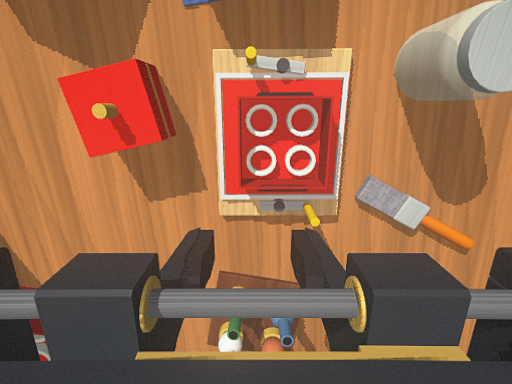

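View pics/s30.png

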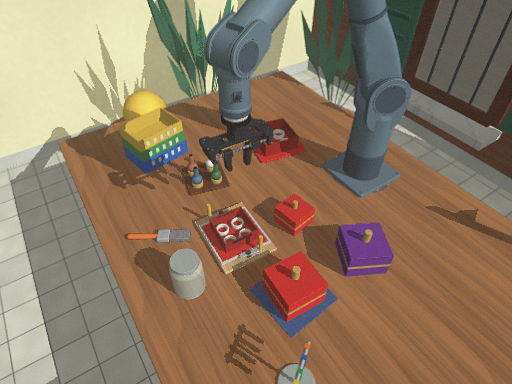

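All looks right, but catch_a's bar is slightly off parked (tail at 257,60; nose at 305,71). I'll measure its angle.

Run:
```python
from h import *
m=camera_model("wrist")
def ang(a,b,z): 
    p=ray("wrist",[a,b],z,m); d=p[1]-p[0]; print(p.round(4).tolist(),round(np.arctan2(d[1],d[0]),3))
ang((283,65),(305,70),.025); ang((256,61),(305,70.5),.025); ang((250.5,52),(312,221.5),.085); ang((215,50),(351,49),.012); ang((220,215.5),(337,213),.012); ang((278.5,206),(283,65),.028)
im=cv2.imread("pics/w30.png"); cv2.imwrite("pics/w30z.png",cv2.resize(im[35:90,200:370],None,fx=4.5,fy=4.5,interpolation=cv2.INTER_CUBIC))
```

```text
[[0.5818, 0.1019, 0.025], [0.6094, 0.0945, 0.025]] -0.264
[[0.5482, 0.1085, 0.025], [0.6094, 0.0939, 0.025]] -0.235
[[0.5417, 0.1098, 0.085], [0.6071, -0.0872, 0.085]] -1.25
[[0.4967, 0.126, 0.012], [0.6703, 0.1167, 0.012]] -0.053
[[0.4818, -0.1018, 0.012], [0.6598, -0.1081, 0.012]] -0.035
[[0.5702, -0.0856, 0.028], [0.5815, 0.1016, 0.028]] 1.51
```

View pics/w30z.png

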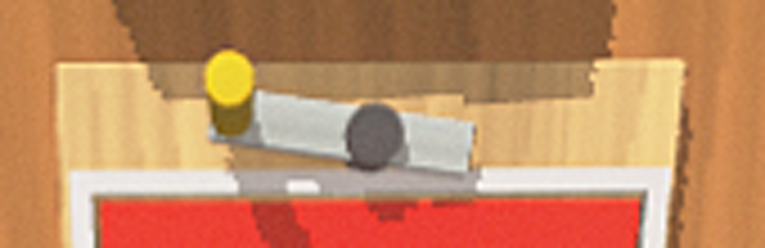

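Catch_a sits at about 0.14–0.20 rad and catch_b at about 0.06, both well below 0.30. I'll wait a moment and do a last check.

Emit:
{"name": "apply_moves", "arguments": {
  "motion": [
    [0,[0,-0.5,0],0],
    [0,[0,-0.5,0],0],
    [0,[0,0,0.5],0],
    [0,[0,0,0.5],0],
    [0,[0,0,0],0],
    [0,[0,0,0],0],
    [0,[0,0,0],0],
    [0,[0,0,0],0],
    [0,[0,0,0],0],
    [0,[0,0,0],0],
    [0,[0,0,0],0],
    [0,[0,0,0],0]
  ]
}}

```text
clock: 63.47
eef_pos: [0.5368, 0.0067, 0.2907]
eef_rot: [-1.57, 0.046, -0.046]
contact_force: [0.5, 0.9, 0.3]
opening: 0.0439
```

Run:
```python
from h import *
print(ctrl.state()["eef_pos"])
im,m=look("scene","s31",["vase1","lid","box","peg_a"])
a=cv2.resize(im[140:200,175:240],None,fx=6,fy=6,interpolation=cv2.INTER_CUBIC); b=cv2.resize(im[195:340,190:345],None,fx=2.48,fy=2.48)
cv2.imwrite("pics/s31z.png",np.hstack([a[:360],b[:360]]) if b.shape[0]>=360 else a)
```

```text
[0.53684908 0.00667319 0.29067411]
scene vase1 [ 0.5658 -0.2676  0.0168] 0.71
scene vase1 [ 0.5543 -0.3366  0.0187] 0.61
scene vase1 [ 0.4973 -0.25    0.0159] 0.6
scene vase1 [ 0.4785 -0.3199  0.023 ] 0.58
scene vase1 [0.5429 0.2779 0.0061] 0.5
scene lid [0.2932 0.2948 0.0018] 0.85
scene lid [ 0.3748  0.0604 -0.0036] 0.77
scene lid [0.5404 0.2808 0.0036] 0.71
scene box [ 0.1781 -0.3246  0.0034] 0.83
scene box [0.57   0.0084 0.0087] 0.76
```

View pics/s31z.png

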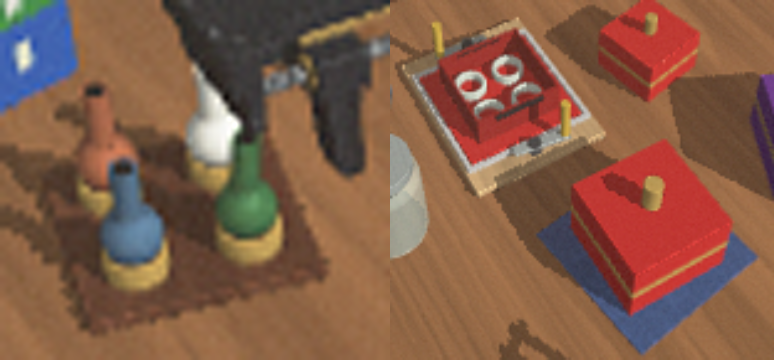

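The close-up shows all four vases upright in their rings, the lid flat on the mat, the box seated and both catches parked. Handing in.

```bash
python3 -c "
from bench import ctrl
print(ctrl.close_job())"
```

```text
the job is handed in; nothing more can be done
None
```

The job is handed in at about 63 s of the 210 s allowed. No verdict is reported, so what follows rests on my own last checks.

I closed both catches over the foot, drew the lid straight up and set it on the mat. Then I put all four vases in rings of their own and turned both catches back.

**Last checks:**
- **Vases:** all four stand upright, each within about 4 mm of its ring centre. Their lowest points read 16–23 mm against the 19 mm seat, which is within the finder's error.
- **Lid:** flat and the right way up, within about 5 mm of the mat's centre.
- **Box:** seated on its board, with no movement seen.
- **Catches:** catch_b is at about 0.06 rad. Catch_a stopped a little short of fully parked; two ways of measuring it gave 0.14 and about 0.20 rad. Both are below the 0.35 limit, so I left it there.
- **Bystanders:** the jar, brush, peg holder and baskets were not touched. I checked the jar, brush and baskets by eye in the pictures, not by measuring. The peg holder lay mostly out of view in the later ones.

While lowering the lid onto the mat, the wrist force briefly reached 37 N before I eased off. No knock or grip slackening that needed mending was seen.

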